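# Load and lock the drill jig

### The arm

A 6-joint arm with a two-finger parallel gripper is mounted at the origin on the work surface. World frame = base frame: x ahead of the robot, y to its left, z up, the work surface at z = 0. Lengths are in m, angles in degrees, forces in N, time in s.
With the tool pointing down it reaches from about 0.4 to 0.825 m from the base axis. Payload 7 kg.
Tool frame: the origin (TCP) lies at the centre of the arm's flange, where the gripper is bolted on; the fingertips stand 178 mm ahead of it and the grasp point (between the pads) lies 159 mm ahead of it (r.tips_ahead is the z of the fingertips in the tool frame, in m); z points along the fingers, y is the line along which they close (so a half turn about z gives the same grasp; the last joint's range is limited). The gripper opens to 88 mm and grips with 3 to 60 N. Pads are 19 mm wide; open, the fingers measure 130 mm over their backs; the gripper's body (78 mm by 193 mm) begins 47 mm behind the grasp point.
Start: joints at [89.674, 20.546, 0.682, 0, -70.136, -16.507], TCP at [0.195, 0.646, 0.405] pointing down, gripper open.
Joint ranges: [-176.03, 176.03], [-82.01, 121.73], [-58.28, 71.71], [-173.87, 95.51], [-174.79, -0.11], [-173.66, 173.66]. Speed limits (degrees/s): [136.94, 136.94, 172.46, 180, 180, 180].

### API

Orientations are given as [roll, pitch, yaw] about the fixed x, y, z axes, in that order (R = Rz(yaw) Ry(pitch) Rx(roll)).
In Python, from plant import r gives the robot as it stands. The module is installed in compiled form; this text tells all that it offers.
- The arm moves only by the shell command python3 -m pendant 'ROWS' [FORCE]. ROWS is JSON, a list that holds one entry, the list of rows, each a list of 7 numbers: the shift along the tool's x, y, z in m, then the turn, a rotation vector about the tool's x, y, z in degrees, then the gripper command: -1 is shut, 1 is fully open, values between are in proportion. A call has 1 to 5 rows; each row is the pose to reach, as a shift and turn from the pose commanded when the call began, along the tool's axes at that moment; what a row does not reach only later rows make up. A row lasts 1/10 s, in which the tool goes at most 50 mm and 8.59 degrees, less where a joint would pass 70% of its speed; a pose out of reach is approached as far as the arm can. A call with a gripper value outside its range is refused whole. The fingers move at their own pace and stop on an object; FORCE is the grip in N (left out, the last holds). Time passes only in rows, so rows that repeat a pose let the fingers close. It gives the time, the measured TCP pose, the force, the opening and the grip force at its end, in the units of the state.
- r.get_state(): the state, without advancing time (a new reading comes with each control period).
- r.capture(name): name is "scene" or "top"; returns the picture (384x512x3 uint8, red, green, blue); there is no depth.
- r.camera_params(name): a dict with "fx", "fy", "cx", "cy" (pixels), "R" (3x3) and "t" (3): a world point X has camera coordinates R X + t. Camera axes: x right, y down, z forward; pixel columns grow to the right and rows downward; lengths in m; the calibration is good to about 2 mm. A picture is of the moment at which its call begins. camera_params takes no time and is no camera call.
- r.close_job(): hands the job in; it is judged then, once.
The state is a dict: "time_s": time; "joints": joint angles; "qd": joint speeds; "joint_torque": joint torques, N m; "tcp_pos": TCP position; "eef_rot": TCP orientation; "contact_force": force on the tool from outside, world axes, zero at the start; "moment": the same for the moment, N m; "gripper_width": finger opening in m; "gripper_force": force on a finger pad.
Only numpy, scipy, OpenCV 4.12 (cv2) and the standard library are available. Lean on these libraries where they do the work, as an engineer would, in place of code of your own. Each camera call takes 0.05 s, during which the arm holds its last target. There are 200 camera calls.

### The job

Drop every loose drill bushing fully home into a pocket of the jig (any pocket), its two lugs turned into line with the slot, so that its flange lies flat on the plate. Then lock each one: push the T-handle hex key right to the bottom of the socket of the lock screw behind that pocket, and only then turn it clockwise to the stop, so that the screw's tab covers the flange. Leave the screw of an empty pocket unturned and the oil bottle and spanner where they are, and stand the key back in its wooden block.

Things in the scene. Friction and masses are not known exactly. Their poses are not given: they have to be found in the camera images.
- jig: steel plate 116 x 290 x 20 mm, fixed flat on the bench; origin at the centre of its underside, its x axis across the 116 mm, y along the 290 mm. It has four pockets in a row 70 mm apart along y, and a dark steel lock screw 50 mm from each pocket on its +x side. The pocket row lies 24 mm to the -x side of the centre line, the screw row 26 mm to the +x side.
- pocket1 (a point): centre of the mouth of the first (+y) pocket (jig y = 105 mm), level with the top of the plate; x axis along the pocket's slot, z up. The pocket is a round hole 42 mm across with a straight slot through it, 12.4 mm wide and 56.4 mm long, 15 mm deep, its rim chamfered by 1.5 mm. The same-numbered lock screw lies on the slot's line at x = +50 mm.
- pocket2 (a point): centre of the mouth of the second pocket (jig y = 35 mm), level with the top of the plate; x axis along the pocket's slot, z up. The pocket is a round hole 42 mm across with a straight slot through it, 12.4 mm wide and 56.4 mm long, 15 mm deep, its rim chamfered by 1.5 mm. The same-numbered lock screw lies on the slot's line at x = +50 mm.
- pocket3 (a point): centre of the mouth of the third pocket (jig y = -35 mm), level with the top of the plate; x axis along the pocket's slot, z up. The pocket is a round hole 42 mm across with a straight slot through it, 12.4 mm wide and 56.4 mm long, 15 mm deep, its rim chamfered by 1.5 mm. The same-numbered lock screw lies on the slot's line at x = +50 mm.
- pocket4 (a point): centre of the mouth of the last (-y) pocket (jig y = -105 mm), level with the top of the plate; x axis along the pocket's slot, z up. The pocket is a round hole 42 mm across with a straight slot through it, 12.4 mm wide and 56.4 mm long, 15 mm deep, its rim chamfered by 1.5 mm. The same-numbered lock screw lies on the slot's line at x = +50 mm.
- socket1 (a point): bottom centre of the hexagon socket of lock screw 1, behind pocket 1. Head 30 mm across, top 18 mm above the plate; socket 18.2 mm across flats, 12 deep, mouth chamfered 1.5, z up. The x axis turns with the screw: it points along its tab (12 mm wide nose reaching 26 mm from the axis, 7 to 12 mm above the plate) and to a corner of the hexagon.
- socket2 (a point): bottom centre of the hexagon socket of lock screw 2, behind pocket 2. Head 30 mm across, top 18 mm above the plate; socket 18.2 mm across flats, 12 deep, mouth chamfered 1.5, z up. The x axis turns with the screw: it points along its tab (12 mm wide nose reaching 26 mm from the axis, 7 to 12 mm above the plate) and to a corner of the hexagon.
- socket3 (a point): bottom centre of the hexagon socket of lock screw 3, behind pocket 3. Head 30 mm across, top 18 mm above the plate; socket 18.2 mm across flats, 12 deep, mouth chamfered 1.5, z up. The x axis turns with the screw: it points along its tab (12 mm wide nose reaching 26 mm from the axis, 7 to 12 mm above the plate) and to a corner of the hexagon.
- socket4 (a point): bottom centre of the hexagon socket of lock screw 4, behind pocket 4. Head 30 mm across, top 18 mm above the plate; socket 18.2 mm across flats, 12 deep, mouth chamfered 1.5, z up. The x axis turns with the screw: it points along its tab (12 mm wide nose reaching 26 mm from the axis, 7 to 12 mm above the plate) and to a corner of the hexagon.
- screw1 (a joint): angle of lock screw 1, rad, growing clockwise seen from above, 0 to 1.57 (stop). At 0 the tab points along the jig's -y, at 1.57 at the pocket, covering the flange edge of a bushing that is home (2 mm clear above it). Starts at 0.25 to 0.6, stays where left, takes about 0.05 N m. Over 1.35 counts as locked.
- screw2 (a joint): angle of lock screw 2, rad, growing clockwise seen from above, 0 to 1.57 (stop). At 0 the tab points along the jig's -y, at 1.57 at the pocket, covering the flange edge of a bushing that is home (2 mm clear above it). Starts at 0.25 to 0.6, stays where left, takes about 0.05 N m. Over 1.35 counts as locked.
- screw3 (a joint): angle of lock screw 3, rad, growing clockwise seen from above, 0 to 1.57 (stop). At 0 the tab points along the jig's -y, at 1.57 at the pocket, covering the flange edge of a bushing that is home (2 mm clear above it). Starts at 0.25 to 0.6, stays where left, takes about 0.05 N m. Over 1.35 counts as locked.
- screw4 (a joint): angle of lock screw 4, rad, growing clockwise seen from above, 0 to 1.57 (stop). At 0 the tab points along the jig's -y, at 1.57 at the pocket, covering the flange edge of a bushing that is home (2 mm clear above it). Starts at 0.25 to 0.6, stays where left, takes about 0.05 N m. Over 1.35 counts as locked.
- bush1: loose steel bushing, 180 g, standing on the bench (3 or 4 alike; None if absent). Origin: underside centre. From below: round foot 40 mm across, 14 tall, with two opposite lugs along x (10 mm wide, 54 over both); flange 60 mm across, 5 thick; head block 30 mm along x, 20 along y (grip here), 19 to 51 mm up. Home: underside 14 mm below the plate's top. A half turn makes no difference.
- bush2: loose steel bushing, 180 g, standing on the bench (3 or 4 alike; None if absent). Origin: underside centre. From below: round foot 40 mm across, 14 tall, with two opposite lugs along x (10 mm wide, 54 over both); flange 60 mm across, 5 thick; head block 30 mm along x, 20 along y (grip here), 19 to 51 mm up. Home: underside 14 mm below the plate's top. A half turn makes no difference.
- bush3: loose steel bushing, 180 g, standing on the bench (3 or 4 alike; None if absent). Origin: underside centre. From below: round foot 40 mm across, 14 tall, with two opposite lugs along x (10 mm wide, 54 over both); flange 60 mm across, 5 thick; head block 30 mm along x, 20 along y (grip here), 19 to 51 mm up. Home: underside 14 mm below the plate's top. A half turn makes no difference.
- bush4: loose steel bushing, 180 g, standing on the bench (3 or 4 alike; None if absent). Origin: underside centre. From below: round foot 40 mm across, 14 tall, with two opposite lugs along x (10 mm wide, 54 over both); flange 60 mm across, 5 thick; head block 30 mm along x, 20 along y (grip here), 19 to 51 mm up. Home: underside 14 mm below the plate's top. A half turn makes no difference.
- key: T-handle hex key, 240 g, standing upright in its block at the start. Origin at the centre of its bottom tip, z up along the shank. Steel hexagon shank 17 mm across flats, a corner on the x axis, its last 4 mm tapered; black cross handle 70 mm along x, 16 mm along y, from 85 to 103 mm above the tip. Seated, it has up to about 0.14 rad of play either way in a socket.
- stand: wooden block 60 x 60 x 50 mm, fixed to the bench, home of the key; origin at the centre of its underside.
- stand_hole (a point): centre of the bottom of the block's round hole, 23 mm across, 46 mm deep, open at the top (50 mm above the bench) with a 3 mm chamfer. The key's tip rests here at the start.
- tin: bystander: open grey steel tin of bolts 70 x 90 x 40 mm, fixed to the bench; origin at the centre of its underside. The tin and the key's block change sides from start to start.
- oil: bystander: white oil bottle 52 mm across, 100 mm tall, upright beyond the jig; origin at the centre of its underside.
- spanner: bystander: flat steel spanner 200 mm long, 8 mm thick, lying beyond the jig; origin at its middle, underside.
Mind the look-alikes: they are no part of the job. What is shaped like the bush1 but purple is not meant.

How it is judged:
By the outcome, as a careful person would: the job done as asked, in the order asked, and still so for the second after the job is handed in, with the robot touching nothing.
Of bush1, bush2, bush3, bush4 only 3 to 4 are there at a start; the rules pass over those that are not, and their reading is None.
At some moment in a run one of bush1, bush2, bush3, bush4 may be knocked a few centimetres aside while the robot is not near it.
It also fails if it takes over 210 s, if anything falls off the work surface, if the arm or the gripper's body presses on something with over 40 N, if the wrist force passes 120 N, or if a joint passes its speed limit or range.

## Working session

There is one attempt and no reset: what is moved stays moved. The work goes in short steps, Python scripts to look and compute and a shell command to move; the robot and the scene stay as the last step left them, time stands still between calls to the robot, and variables do not carry over. Pictures are saved under pics/ and viewed, at most 14 in all, crops included, and the job is handed in when it is done.

```bash
mkdir -p pics; ls; python3 - <<'E'
from plant import r
import cv2,json,numpy as np
s=r.get_state();print({k:np.round(v,3).tolist() for k,v in s.items()})
for n in("scene","top"):
    p=r.camera_params(n);print(n,{k:np.round(v,4).tolist() for k,v in p.items()})
    im=r.capture(n);cv2.imwrite(f"pics/{n}0.png",im[:,:,::-1])
    cv2.imwrite(f"pics/{n}0b.png",cv2.resize(im[:,:,::-1],(800,600),interpolation=cv2.INTER_CUBIC))
E
```

```text
pics
{'time_s': 0.0, 'joints': [89.674, 20.592, 0.632, -0.019, -70.135, -16.506], 'qd': [0.106, 0.007, -0.008, 0.011, 0.022, -0.086], 'joint_torque': [0.001, -58.271, 29.306, 6.997, 0.007, -0.0], 'tcp_pos': [0.195, 0.646, 0.404], 'eef_rot': [179.903, -0.009, -16.839], 'contact_force': [0.015, -0.253, -0.47], 'moment': [-0.018, 0.027, 0.028], 'gripper_force': 0.0, 'gripper_width': 0.087}
scene {'fx': 430.4415, 'fy': 430.4415, 'cx': 252.4684, 'cy': 194.6885, 'R': [[-0.8624, 0.5062, -0.0083], [0.3777, 0.6323, -0.6764], [-0.3371, -0.5864, -0.7365]], 't': [0.5064, -0.1914, 1.1632]}
top {'fx': 493.1888, 'fy': 493.1888, 'cx': 246.8948, 'cy': 194.1787, 'R': [[0.0173, -0.9998, 0.0025], [-0.995, -0.0175, -0.0984], [0.0984, -0.0008, -0.9951]], 't': [0.0112, 0.5922, 1.0458]}
```

View pics/top0b.png

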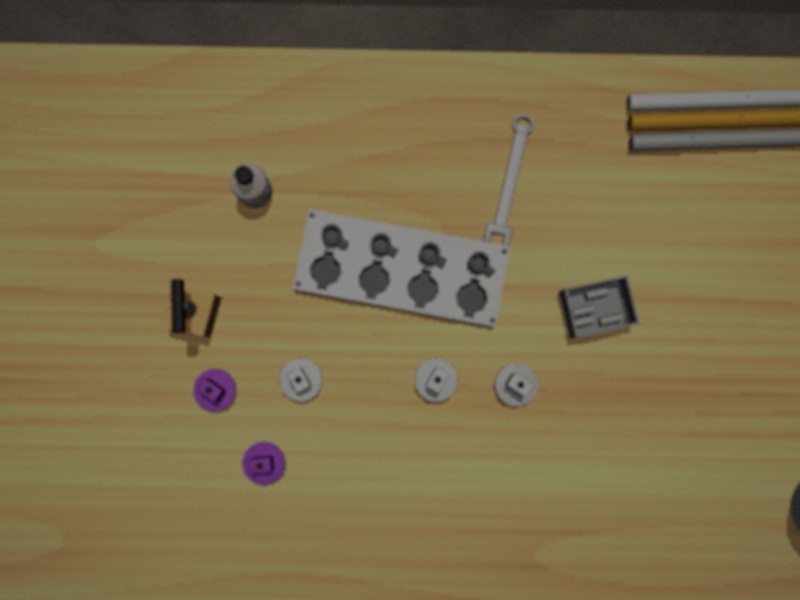

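View pics/scene0b.png

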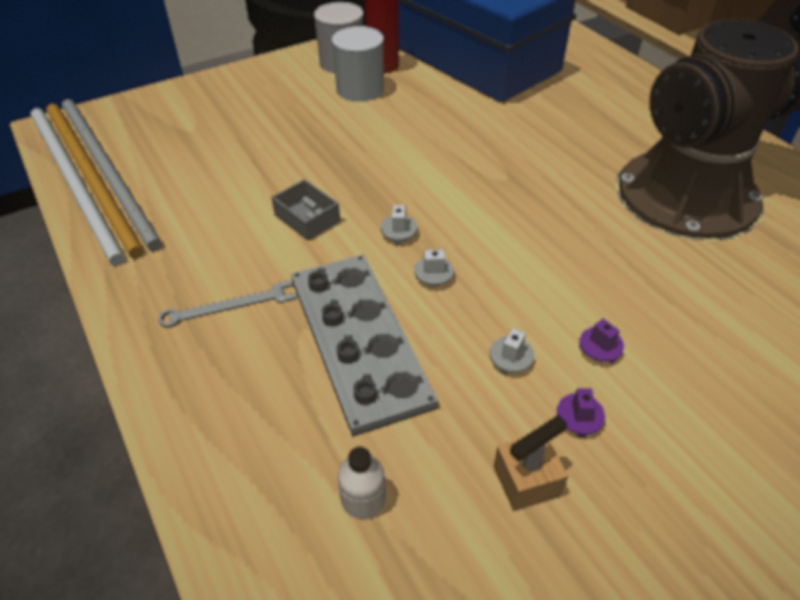

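The top view (800×600 copy) shows three grey bushings at about (301,380), (436,381) and (516,385). There are two purple look-alikes at (215,390) and (264,463). The jig is at (400,268), the key in its block at (185,306), the oil bottle at (250,187), the spanner at (508,180) and the tin at (598,308). Bushing candidates are these 3 grey and 2 purple parts, and I choose the grey ones.

```bash
cat > h.py <<'E'
from plant import r
import numpy as np, cv2
from scipy.optimize import minimize
from scipy.spatial.transform import Rotation as Ro
P={n:r.camera_params(n) for n in("scene","top")}
def proj(n,X):
    p=P[n];c=np.atleast_2d(X)@np.array(p["R"]).T+np.array(p["t"]);return np.c_[p["fx"]*c[:,0]/c[:,2]+p["cx"],p["fy"]*c[:,1]/c[:,2]+p["cy"]]
def unproj(n,uv,z):
    p=P[n];R=np.array(p["R"]);o=-R.T@np.array(p["t"]);d=R.T@np.array([(uv[0]-p["cx"])/p["fx"],(uv[1]-p["cy"])/p["fy"],1]);return o+d*(z-o[2])/d[2]
def place(M,q):
    c,s=np.cos(q[2]),np.sin(q[2]);return np.c_[M[:,0]*c-M[:,1]*s+q[0],M[:,0]*s+M[:,1]*c+q[1],M[:,2]]
def poly(pts,z,n=20):
    pts=np.array(pts,float);o=[]
    for a,b in zip(pts,np.roll(pts,-1,0)):
        t=np.linspace(0,1,n,endpoint=False)[:,None];o.append(a+(b-a)*t)
    o=np.vstack(o);return np.c_[o,np.full(len(o),z)]
def rect(a,b,z,cx=0,cy=0,n=20): return poly([(cx-a/2,cy-b/2),(cx+a/2,cy-b/2),(cx+a/2,cy+b/2),(cx-a/2,cy+b/2)],z,n)
def circ(d,z,cx=0,cy=0,n=60,a0=0,a1=2*np.pi):
    t=np.linspace(a0,a1,n,endpoint=False);return np.c_[cx+d/2*np.cos(t),cy+d/2*np.sin(t),np.full(n,z)]
def grad(im,s=1.0):
    g=cv2.GaussianBlur(im.astype(np.float32),(0,0),s);o=0
    for k in range(3):o=o+np.hypot(cv2.Sobel(g[...,k],-1,1,0),cv2.Sobel(g[...,k],-1,0,1))
    return np.minimum(o,np.percentile(o,99))
def score(G,n,X):
    uv=proj(n,X).astype(np.float32);return cv2.remap(G,uv[:,0].reshape(-1,1),uv[:,1].reshape(-1,1),cv2.INTER_LINEAR).mean()
def fit(gs,Ms,q0,step=(.004,.004,.08)):
    """gs {cam:grad}, Ms list of (model pts, weight); coarse to fine"""
    q=np.array(q0,float)
    for k in(1,.4):
        S=np.vstack([q]+[q+np.eye(3)[i]*step[i]*k for i in range(3)])
        q=minimize(lambda q:-sum(w*score(G,n,place(M,q)) for n,G in gs.items() for M,w in Ms),q,method="Nelder-Mead",options=dict(initial_simplex=S,xatol=1e-5,fatol=1e-4,maxiter=400)).x
    return q
HEAD=rect(.03,.02,.051);FL=circ(.06,.019)
BUSH=[(HEAD,1),(FL,1.0)]
SLOT=lambda cy:np.vstack([rect(.0564,.0124,.02,-.024,cy,8)[:0],circ(.042,.02,-.024,cy,30,np.radians(22),np.radians(158)),circ(.042,.02,-.024,cy,30,np.radians(202),np.radians(338))])
JIG=[(rect(.116,.290,.02,n=60),1)]+[(SLOT(y),.5) for y in(.105,.035,-.035,-.105)]+[(circ(.03,.038,.026,y,40),.2) for y in(.105,.035,-.035,-.105)]
def cap(name):
    im=r.capture(name);return im
def W(q):return np.round([q[0]*1e3,q[1]*1e3,np.degrees(q[2])],1)
def draw(im,n,Ms,q,k,off,col=(0,0,255)):
    for M,_ in Ms:
        for u,v in proj(n,place(M,q)):cv2.circle(im,(int((u-off[0]+.5)*k),int((v-off[1]+.5)*k)),1,col,-1)
def go(x,y,z,yaw):
    """shift and turn from present pose to TCP (m), tool down, tool x at yaw deg"""
    s=r.get_state();R=Ro.from_euler("xyz",s["eef_rot"],degrees=True);T=Ro.from_euler("xyz",[180,0,yaw],degrees=True)
    d=R.inv().apply(np.array([x,y,z])-s["tcp_pos"]);print("shift",np.round(d,4),"turn",np.round((R.inv()*T).as_rotvec(degrees=True),1))
E
cat > m0.py <<'E'
from h import *
T=cv2.imread("pics/top0.png")[:,:,::-1];S=cv2.imread("pics/scene0.png")[:,:,::-1]
G={"top":grad(T),"scene":grad(S)}
f=1/1.5625
c=[unproj("top",np.array(p)*f,.02) for p in((313,211),(508,245),(493,325),(295,291))]
m=np.mean(c,0);ax=(c[0]+c[3]-c[1]-c[2]);yaw=np.arctan2(ax[1],ax[0])-np.pi/2
print("jig0",W([m[0],m[1],yaw]),[round(np.linalg.norm(a-b)*1e3) for a,b in zip(c,np.roll(c,-1,0))])
res={}
for cams in(("top",),("scene",),("top","scene")):
    g={k:G[k] for k in cams};q=fit(g,JIG,[m[0],m[1],yaw]);res["jig"]=q;print(cams,"jig",W(q))
    for i,(p,e) in enumerate((((301,380),None),((436,381),None),((516,385),None))):
        b=unproj("top",np.array(p)*f,.03)
        best=max((fit(g,BUSH,[b[0],b[1],a]) for a in np.radians([0,45,90,135])),key=lambda q:sum(score(g[n],n,place(M,q)) for n in g for M,_ in BUSH))
        res[f"b{i}"]=best;print(cams,"bush",i,W(best))
k=3;off=(110,125);im=cv2.resize(cv2.imread("pics/top0.png")[125:320,100+10:370],None,fx=k,fy=k,interpolation=cv2.INTER_CUBIC)
draw(im,"top",JIG,res["jig"],k,off)
for i in range(3):draw(im,"top",BUSH,res[f"b{i}"],k,off)
cv2.imwrite("pics/fit0.png",im);print(im.shape)
E
python3 m0.py
```

```text
jig0 [643.9  -0.7  -8.9] [281, 116, 282, 117]
('top',) jig [644.7   1.1  -9.7]
('top',) bush 0 [481.9 137.4 122.8]
('top',) bush 1 [488.4 -49.1 -13.6]
('top',) bush 2 [ 482.8 -162.6   58.2]
('scene',) jig [645.4  -1.6  -9.6]
('scene',) bush 0 [484.9 136.3  35.9]
('scene',) bush 1 [490.1 -50.9 -32.5]
('scene',) bush 2 [ 484.2 -163.8   58.3]
('top', 'scene') jig [ 6.453e+02 -5.000e-01 -9.600e+00]
('top', 'scene') bush 0 [485.9 136.6  34.3]
('top', 'scene') bush 1 [488.2 -50.8 156. ]
('top', 'scene') bush 2 [ 483.5 -163.2   61.3]
(585, 780, 3)
```

View pics/fit0.png

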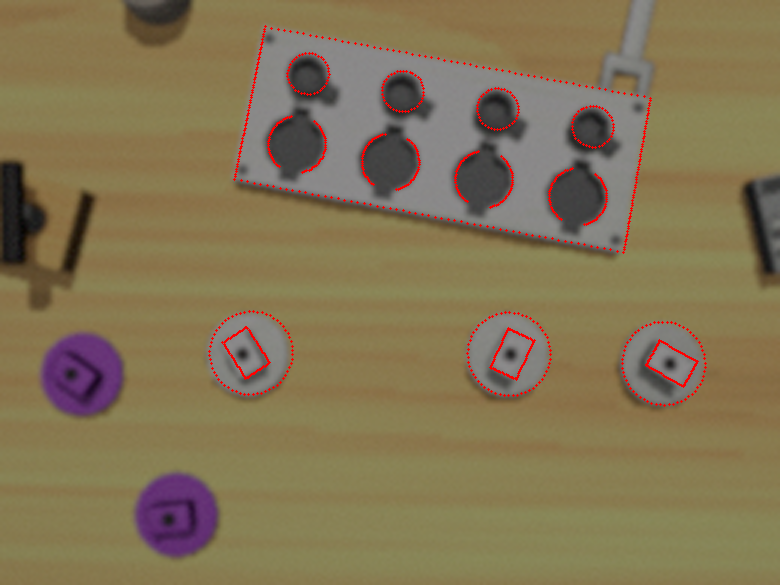

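The fits overlay well: jig corners at (265,27), (650,97) and (235,180), and grey bushing heads with their hole at (242,353), (511,354) and (670,364). Next I refine with the camera offset split, then measure the key, block and screw angles.

```bash
cat >> h.py <<'E'
OFF={"top":np.array([-.0007,.0009,0]),"scene":np.array([.0007,-.0009,0])}
_proj=proj
def proj(n,X): return _proj(n,np.atleast_2d(X)+OFF[n])
BUSH=[(HEAD,1),(FL,1.0),(circ(.006,.051,n=16),.5)]
def lift(Ms,dz): return [(M+[0,0,dz],w) for M,w in Ms]
def best(g,Ms,q0,angs):
    return max((fit(g,Ms,[q0[0],q0[1],a]) for a in np.radians(angs)),key=lambda q:sum(w*score(g[n],n,place(M,q)) for n in g for M,w in Ms))
def screws(ims,jig):
    o=[]
    u,v=np.meshgrid(np.linspace(.0175,.0255,8),np.linspace(-.0055,.0055,8));M=np.c_[u.ravel(),v.ravel(),np.full(u.size,.032)]
    u,v=np.meshgrid(np.linspace(.0175,.0255,8),np.r_[np.linspace(-.0125,-.0075,4),np.linspace(.0075,.0125,4)]);N=np.c_[u.ravel(),v.ravel(),np.full(u.size,.032)]
    for y in(.105,.035,-.035,-.105):
        c=place(np.array([[.026,y,0]]),jig)[0];a=np.radians(np.arange(-5,100,.5));row=[]
        for sel in (("top",),("scene",),("top","scene")):
            f=[]
            for t in a:
                q=[c[0],c[1],jig[2]-np.pi/2-t];s=0
                for n in sel:
                    g=ims[n].astype(np.float32).mean(2)
                    b=lambda K:(lambda uv:cv2.remap(g,uv[:,:1].copy(),uv[:,1:].copy(),cv2.INTER_LINEAR).mean())(proj(n,place(K,q)).astype(np.float32))
                    s+=b(M)-b(N)
                f.append(s)
            row.append(np.degrees(a[int(np.argmin(f))]))
        o.append(row)
    return np.round(o,1)
def handle(zt): return [(rect(.07,.016,zt+.103),1),(rect(.07,.016,zt+.085),.3)]
E
cat > m1.py <<'E'
from h import *
T=cv2.imread("pics/top0.png")[:,:,::-1];S=cv2.imread("pics/scene0.png")[:,:,::-1]
I={"top":T,"scene":S};G={k:grad(v) for k,v in I.items()};f=1/1.5625
j=[.6452,-.0002,np.radians(-9.6)];j=fit(G,JIG,j);print("jig",W(j))
for c in G:print(c,W(fit({c:G[c]},JIG,j)))
Q=[]
for p in((301,380),(436,381),(516,385)):
    b=unproj("top",np.array(p)*f,.025)
    q=best(G,BUSH,b,range(0,180,30));Q.append(q);print("bush",W(q),[W(fit({c:G[c]},BUSH,q)) for c in G])
print("screws",screws(I,j).tolist())
b=unproj("top",np.array((178,306))*f,.107);k=best(G,handle(.004),b,[-20,0,20]);print("key",W(k),[W(fit({c:G[c]},handle(.004),k)) for c in G])
st=best(G,[(rect(.06,.06,.05),1)],k,[-20,0,20]);print("stand",W(st),[W(fit({c:G[c]},[(rect(.06,.06,.05),1)],st)) for c in G])
print("pockets",np.round(place(np.array([[-.024,y,0] for y in(.105,.035,-.035,-.105)]),j)*1e3,1).tolist())
im=cv2.resize(S[:,:,::-1][155:330,180:400],None,fx=3.4,fy=3.4,interpolation=cv2.INTER_CUBIC)
draw(im,"scene",JIG,j,3.4,(180,155));draw(im,"scene",handle(.004),k,3.4,(180,155));draw(im,"scene",[(rect(.06,.06,.05),1)],st,3.4,(180,155),(0,255,0))
for q in Q:draw(im,"scene",BUSH,q,3.4,(180,155))
for y,t in zip((.105,.035,-.035,-.105),screws(I,j)[:,2]):
    c=place(np.array([[.026,y,0]]),j)[0];draw(im,"scene",[(rect(.011,.012,.032,.0205,0,8),1)],[c[0],c[1],j[2]-np.pi/2-np.radians(t)],3.4,(180,155),(255,255,0))
cv2.imwrite("pics/fit1.png",im)
E
python3 m1.py
```

```text
jig [ 6.451e+02 -4.000e-01 -9.600e+00]
top [ 6.453e+02  2.000e-01 -9.700e+00]
scene [644.7  -0.7  -9.6]
bush [485.2 138.1  34.9] [array([485.9, 139. ,  32.5]), array([484.1, 137.3,  36. ])]
bush [488.  -51.4 151.3] [array([488.8, -50.4, 153.8]), array([487.5, -51.6, 153.6])]
bush [ 483.7 -163.1  238.2] [array([ 483.7, -163.4,  240.2]), array([ 484. , -162.5,  240.4])]
screws [[31.0, 26.5, 29.0], [24.5, 20.5, 22.0], [30.5, 26.0, 28.0], [34.5, 30.0, 32.5]]
key [5.784e+02 2.925e+02 3.000e-01] [array([578. , 291.3,   1.5]), array([581.7, 294.6,   4.7])]
stand [576.9 290.8 -11.8] [array([581.1, 289.8, -15.5]), array([576.9, 291. , -11.5])]
pockets [[638.9, 107.1, 0.0], [627.2, 38.1, 0.0], [615.6, -30.9, 0.0], [603.9, -99.9, 0.0]]
```

View pics/fit1.png

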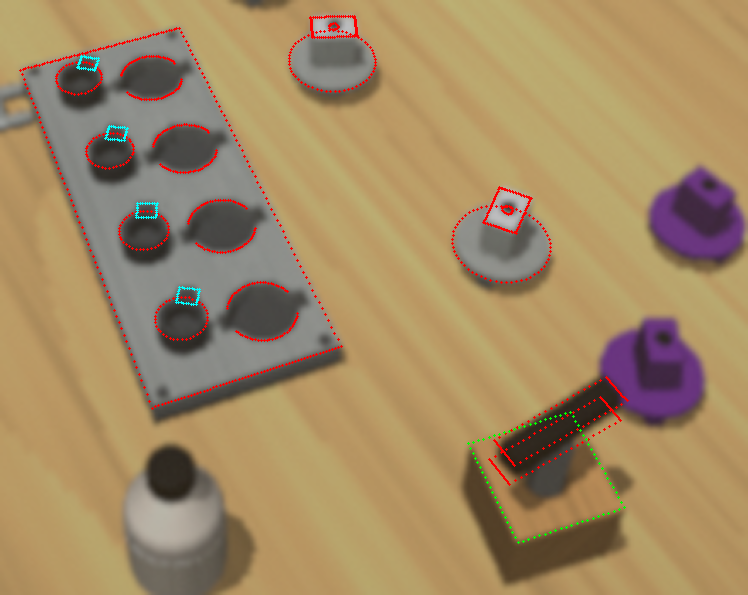

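The scene view confirms it: grey bushing heads at (333,27) and (508,209), tab noses at (88,63), (116,133), (147,210) and (188,296), the key handle at (560,425), and purple decoys at (697,205) and (655,370). I choose pockets 2–4, which keeps the arm clear of the oil bottle. First I squeeze bushing 1 lengthwise to calibrate the camera against the arm.

```bash
python3 -c "
from h import *
go(.4852,.1381,.300,-55)"
```

```text
shift [0.4245 0.4019 0.1045] turn [ 0.1 -0.  38.2]
```

```bash
python3 -m pendant '[[[0.4245,0.4019,0.03,0,0,0,1],[0.4245,0.4019,0.03,0,0,0,1],[0.4245,0.4019,0.03,0,0,0,1],[0.4245,0.4019,0.03,0,0,0,1],[0.4245,0.4019,0.03,0,0,0,1]]]'; python3 -c "
from h import *
go(.4852,.1381,.300,-55)"
```

```text
time_s: 0.6
tcp_pos: [0.3198, 0.4273, 0.3915]
eef_rot: [180.0, 0.0, -16.8]
contact_force: [2.1, 0.8, -0.8]
gripper_width: 0.0874
gripper_force: 0.0
shift [0.242  0.2289 0.0916] turn [ 0.  -0.  38.2]
```

```bash
python3 -m pendant '[[[0.242,0.2289,0.0916,0,0,38,1],[0.242,0.2289,0.0916,0,0,38,1],[0.242,0.2289,0.0916,0,0,38,1],[0.242,0.2289,0.0916,0,0,38,1],[0.242,0.2289,0.0916,0,0,38,1]]]'; python3 -c "
from h import *
go(.4852,.1381,.300,-55)"
```

```text
time_s: 1.1
tcp_pos: [0.4393, 0.2181, 0.3252]
eef_rot: [-180.0, 0.0, -55.1]
contact_force: [0.5, 1.3, 0.1]
gripper_width: 0.0879
gripper_force: 0.0
shift [0.0918 0.0081 0.0252] turn [-0.   0.  -0.1]
```

```bash
python3 -m pendant '[[[0.092,0.008,0.025,0,0,0,1],[0.092,0.008,0.025,0,0,0,1],[0.092,0.008,0.025,0,0,0,1]]]'; python3 -c "
from h import *
go(.4852,.1381,.203,-55)"; python3 -m pendant '[[[0,0,0.04,0,0,0,1],[0,0,0.07,0,0,0,1],[0,0,0.09,0,0,0,1],[0,0,0.097,0,0,0,1],[0,0,0.097,0,0,0,1]]]'; python3 -c "
from h import *
go(.4852,.1381,.203,-55)"
```

```text
time_s: 1.4
tcp_pos: [0.4862, 0.136, 0.2985]
eef_rot: [179.8, -0.0, -55.1]
contact_force: [-0.1, -0.4, -0.9]
gripper_width: 0.0877
gripper_force: 0.0
shift [-0.0023 -0.0008  0.0955] turn [ 0.2 -0.  -0.1]
time_s: 1.9
tcp_pos: [0.4852, 0.1403, 0.2029]
eef_rot: [179.9, -0.0, -54.8]
contact_force: [-0.1, 0.4, 0.4]
gripper_width: 0.0874
gripper_force: 0.0
shift [ 0.0018  0.0012 -0.0001] turn [ 0.1 -0.   0.2]
```

```bash
python3 -m pendant '[[[0,0,0,0,0,0,-0.5],[0,0,0,0,0,0,-0.5],[0,0,0,0,0,0,-0.5],[0,0,0,0,0,0,-0.5],[0,0,0,0,0,0,-0.5]]]' 8;python3 -m pendant '[[[0,0,0,0,0,0,-0.5],[0,0,0,0,0,0,-0.5],[0,0,0,0,0,0,-0.5],[0,0,0,0,0,0,-0.5],[0,0,0,0,0,0,-0.5]]]' 8; python3 -c "
from h import *
for i in range(5):
  s=r.get_state();print(np.round(s['tcp_pos'],4),s['time_s'])"
```

```text
time_s: 2.4
tcp_pos: [0.4855, 0.1402, 0.204]
eef_rot: [-180.0, 0.0, -54.8]
contact_force: [0.2, 0.1, -0.2]
gripper_width: 0.0532
gripper_force: 0.0
time_s: 2.9
tcp_pos: [0.4853, 0.14, 0.2035]
eef_rot: [180.0, -0.0, -54.8]
contact_force: [-1.7, -1.0, 1.3]
gripper_width: 0.0305
gripper_force: 7.9
[0.4853 0.14   0.2035] 2.9
[0.4853 0.14   0.2035] 2.9
[0.4853 0.14   0.2035] 2.9
[0.4853 0.14   0.2035] 2.9
[0.4853 0.14   0.2035] 2.9
```

```bash
python3 -m pendant '[[[0,0,0,0,0,0,0.5],[0,0,0,0,0,0,0.5],[0,0,0,0,0,0,0.5],[0,0,0,0,0,0,0.5],[0,0,0,0,0,0,0.5]]]';python3 -m pendant '[[[0,0,0,0,0,-8,0.5],[0,0,0,0,0,-16,0.5],[0,0,0,0,0,-24,0.5],[0,0,0,0,0,-32,0.5],[0,0,0,0,0,-40,0.5]]]';python3 -m pendant '[[[0,0,0,0,0,-8,0.5],[0,0,0,0,0,-16,0.5],[0,0,0,0,0,-24,0.5],[0,0,0,0,0,-32,0.5],[0,0,0,0,0,-40,0.5]]]';python3 -m pendant '[[[0,0,0,0,0,-5,0.5],[0,0,0,0,0,-10,0.5],[0,0,0,0,0,-10,0.5]]]'; python3 -c "
from h import *
go(.4853,.1400,.203,35.1)"
```

```text
time_s: 3.4
tcp_pos: [0.4854, 0.1402, 0.2036]
eef_rot: [-180.0, 0.0, -54.8]
contact_force: [0.3, 0.4, -0.2]
gripper_width: 0.0635
gripper_force: 0.0
time_s: 3.9
tcp_pos: [0.4854, 0.1402, 0.2036]
eef_rot: [-180.0, -0.0, -14.5]
contact_force: [0.1, 0.5, 0.3]
gripper_width: 0.0658
gripper_force: 0.0
time_s: 4.4
tcp_pos: [0.4854, 0.1402, 0.2036]
eef_rot: [-180.0, -0.0, 25.5]
contact_force: [-0.4, 0.0, 0.5]
gripper_width: 0.0651
gripper_force: 0.0
time_s: 4.7
tcp_pos: [0.4854, 0.1402, 0.2036]
eef_rot: [-180.0, -0.0, 35.2]
contact_force: [0.2, 0.5, 0.1]
gripper_width: 0.0657
gripper_force: 0.0
shift [-0.0002  0.0001  0.0006] turn [-0.  -0.   0.1]
```

Now I grip across, open again, rise and step aside, so I can photograph the centred bushing at a pose the arm knows.

```bash
python3 -m pendant '[[[0,0,0,0,0,0,-0.7],[0,0,0,0,0,0,-0.7],[0,0,0,0,0,0,-0.7],[0,0,0,0,0,0,-0.7],[0,0,0,0,0,0,-0.7]]]' 8;python3 -m pendant '[[[0,0,0,0,0,0,-0.7],[0,0,0,0,0,0,-0.7],[0,0,0,0,0,0,-0.7],[0,0,0,0,0,0,-0.7]]]' 8;python3 -m pendant '[[[0,0,0,0,0,0,0],[0,0,0,0,0,0,0],[0,0,0,0,0,0,0],[0,0,-0.05,0,0,0,0],[0,0,-0.1,0,0,0,0]]]';python3 -m pendant '[[[0,-0.05,-0.05,0,0,0,0],[-0.03,-0.1,-0.1,0,0,0,0],[-0.06,-0.15,-0.1,0,0,0,0],[-0.06,-0.2,-0.1,0,0,0,0],[-0.06,-0.2,-0.1,0,0,0,0]]]'
cat > m2.py <<'E'
from h import *
import sys
I={n:cap(n) for n in("top","scene")};t=sys.argv[1]
for n in I:cv2.imwrite(f"pics/{n}{t}.png",I[n][:,:,::-1])
G={k:grad(v) for k,v in I.items()}
j=fit(G,JIG,[.6452,-.0002,np.radians(-9.6)]);print("jig",W(j))
for a in sys.argv[2:]:
    x,y,z=map(float,a.split(","));Ms=lift(BUSH,z)
    q=best(G,Ms,[x,y],range(0,180,30));print("bush",W(q),[W(fit({c:G[c]},Ms,q)) for c in G],"score",[round(float(score(G[c],c,place(FL+[0,0,z],q)))) for c in G])
E
python3 m2.py a .485,.140,0 .488,-.051,0 .484,-.163,0
```

```text
time_s: 5.2
tcp_pos: [0.4854, 0.1402, 0.2036]
eef_rot: [-180.0, -0.0, 35.1]
contact_force: [0.4, -0.4, 0.5]
gripper_width: 0.0314
gripper_force: 0.0
time_s: 5.6
tcp_pos: [0.4855, 0.1402, 0.2037]
eef_rot: [180.0, -0.0, 35.2]
contact_force: [0.9, -0.3, 0.3]
gripper_width: 0.0197
gripper_force: 8.0
time_s: 6.1
tcp_pos: [0.4849, 0.1398, 0.3034]
eef_rot: [180.0, 0.3, 35.2]
contact_force: [1.2, 0.9, -0.2]
gripper_width: 0.0433
gripper_force: 0.0
time_s: 6.6
tcp_pos: [0.3194, 0.2694, 0.4047]
eef_rot: [-179.9, -0.1, 35.1]
contact_force: [0.1, 0.4, -0.2]
gripper_width: 0.0437
gripper_force: 0.0
jig [ 6.451e+02 -3.000e-01 -9.600e+00]
bush [485.5 141.   39.7] [array([486. , 141.5,  40.4]), array([483.7, 139.6,  41.3])] score [165, 245]
bush [488.3 -51.1 157.1] [array([488.8, -50.4, 160.3]), array([487.3, -51.5, 159.1])] score [173, 263]
bush [ 483.9 -163.    58.3] [array([ 483.8, -163.4,   58.2]), array([ 483.9, -162.4,   59.9])] score [174, 256]
```

The camera agrees with the arm to about 1 mm. Next I pick bushing 1.

```bash
python3 -m pendant '[[[0.06,0.2,0.1,0,0,0,0],[0.06,0.2,0.1,0,0,0,0],[0.06,0.2,0.1,0,0,0,0],[0.06,0.2,0.1,0,0,0,0],[0.06,0.2,0.1,0,0,0,0]]]';python3 -m pendant '[[[0,0,0.04,0,0,0,0],[0,0,0.08,0,0,0,0],[0,0,0.1,0,0,0,0],[0,0,0.1,0,0,0,-0.7],[0,0,0.1,0,0,0,-0.7]]]' 25;python3 -m pendant '[[[0,0,0,0,0,0,-0.7],[0,0,0,0,0,0,-0.7],[0,0,0,0,0,0,-0.7],[0,0,-0.02,0,0,0,-0.7],[0,0,-0.06,0,0,0,-0.7]]]' 25; python3 -c "
from h import *
go(.6272,.0375,.263,-9.6)"
```

```text
time_s: 7.2
tcp_pos: [0.4869, 0.1376, 0.3015]
eef_rot: [180.0, 0.1, 35.1]
contact_force: [0.8, 0.7, -0.8]
gripper_width: 0.0441
gripper_force: 0.0
time_s: 7.7
tcp_pos: [0.4858, 0.1399, 0.2037]
eef_rot: [180.0, 0.1, 35.2]
contact_force: [-0.5, -0.5, 0.6]
gripper_width: 0.033
gripper_force: 0.0
time_s: 8.2
tcp_pos: [0.4842, 0.1395, 0.2622]
eef_rot: [-180.0, 0.3, 35.1]
contact_force: [1.1, 0.2, -1.9]
gripper_width: 0.0199
gripper_force: 25.0
shift [ 0.0583  0.1657 -0.0012] turn [ 0.1  0.3 44.7]
```

```bash
python3 -m pendant '[[[0.058,0.1655,0,0,0,44.7,-0.7],[0.058,0.1655,0,0,0,44.7,-0.7],[0.058,0.1655,0,0,0,44.7,-0.7],[0.058,0.1655,0,0,0,44.7,-0.7],[0.058,0.1655,0,0,0,44.7,-0.7]]]';python3 -m pendant '[[[0,0,0,0,0,0,-0.7],[0,0,0,0,0,0,-0.7]]]'; python3 -c "
from h import *
go(.6272,.0375,.230,-9.6)"
```

```text
time_s: 8.7
tcp_pos: [0.6303, 0.0362, 0.2633]
eef_rot: [180.0, -0.0, -8.3]
contact_force: [-0.7, 0.3, -2.4]
gripper_width: 0.0202
gripper_force: 25.0
time_s: 8.9
tcp_pos: [0.6277, 0.0384, 0.2636]
eef_rot: [-180.0, 0.0, -7.5]
contact_force: [0.3, 0.1, -2.5]
gripper_width: 0.0197
gripper_force: 25.0
shift [-0.0003  0.0009  0.0336] turn [-0.   0.   2.1]
```

```bash
python3 -m pendant '[[[-0.0003,0.0009,0,0,0,2.1,-0.7],[-0.0003,0.0009,0.015,0,0,2.1,-0.7],[-0.0003,0.0009,0.033,0,0,2.1,-0.7],[-0.0003,0.0009,0.033,0,0,2.1,-0.7]]]';python3 -m pendant '[[[0,0,0.004,0,0,0,-0.7],[0,0,0.008,0,0,0,-0.7],[0,0,0.008,0,0,0,-0.7]]]'; python3 -c "
from h import *
go(.6272,.0375,.2095,-9.6)"
```

```text
time_s: 9.3
tcp_pos: [0.6262, 0.0379, 0.2287]
eef_rot: [179.9, 0.2, -9.7]
contact_force: [-0.3, -0.8, -1.6]
gripper_width: 0.0195
gripper_force: 25.0
time_s: 9.6
tcp_pos: [0.6279, 0.0377, 0.2229]
eef_rot: [-180.0, -0.0, -9.8]
contact_force: [0.1, 0.1, -1.7]
gripper_width: 0.0201
gripper_force: 25.0
shift [-0.0006  0.0003  0.0134] turn [-0.  -0.  -0.2]
```

```bash
python3 -m pendant '[[[-0.0004,0.0002,0.003,0,0,0,-0.7],[-0.0004,0.0002,0.006,0,0,0,-0.7],[-0.0004,0.0002,0.006,0,0,0,-0.7]]]';python3 -c "
from h import *
go(.6272,.0375,.2095,-9.6)"
```

```text
time_s: 9.9
tcp_pos: [0.6279, 0.0373, 0.2167]
eef_rot: [-180.0, -0.1, -9.9]
contact_force: [3.9, 0.0, -2.0]
gripper_width: 0.02
gripper_force: 25.0
shift [-0.0007 -0.      0.0072] turn [-0.  -0.1 -0.3]
```

```bash
python3 -m pendant '[[[0.0006,0,0.003,0,0,0,-0.7],[0.0006,0,0.006,0,0,0,-0.7],[0.0006,0,0.007,0,0,0,-0.7],[0.0006,0,0.007,0,0,0,-0.7]]]';python3 -c "
from h import *
go(.6272,.0375,.2095,-9.6)"
```

```text
time_s: 10.3
tcp_pos: [0.628, 0.0372, 0.211]
eef_rot: [180.0, -0.1, -9.9]
contact_force: [-2.1, -0.0, 10.8]
gripper_width: 0.02
gripper_force: 25.0
shift [-0.0009 -0.0001  0.0015] turn [ 0.  -0.1 -0.3]
```

```bash
python3 -m pendant '[[[0,0,0,0,0,0,-0.1],[0,0,0,0,0,0,-0.1],[0,0,0,0,0,0,-0.1],[0,0,-0.05,0,0,0,-0.1],[0,0,-0.1,0,0,0,-0.1]]]';python3 -m pendant '[[[-0.05,0.05,-0.1,0,0,0,0],[-0.1,0.1,-0.1,0,0,0,0],[-0.15,0.15,-0.1,0,0,0,0],[-0.2,0.2,-0.1,0,0,0,0],[-0.25,0.25,-0.1,0,0,0,0]]]';python3 -c "
from h import *
print(r.get_state()['tcp_pos'])"; python3 m2.py b .6275,.038,.006 .488,-.051,0 .484,-.163,0
```

```text
time_s: 10.8
tcp_pos: [0.6273, 0.037, 0.3086]
eef_rot: [179.8, 0.3, -9.9]
contact_force: [2.8, -0.4, 1.0]
gripper_width: 0.0396
gripper_force: 0.0
time_s: 11.3
tcp_pos: [0.4455, -0.0906, 0.3982]
eef_rot: [-180.0, -0.0, -9.9]
contact_force: [0.5, -0.8, 1.0]
gripper_width: 0.0438
gripper_force: 0.0
[ 0.44545426 -0.09061472  0.3981674 ]
jig [ 6.451e+02 -2.000e-01 -9.600e+00]
bush [625.3  36.9 164. ] [array([625.2,  36.2, 163.9]), array([625.4,  38.7, 164.9])] score [80, 164]
bush [491.  -52.7  69.3] [array([492. , -51.5,  62.3]), array([490.2, -53.5,  74.3])] score [178, 259]
bush [ 485.  -162.5   59.3] [array([ 497.3, -177.3,   69.8]), array([ 483.9, -162.5,   59. ])] score [197, 264]
```

```bash
python3 -c "
import cv2,numpy as np
t=cv2.imread('pics/topb.png')[125:290,90:400];s=cv2.imread('pics/sceneb.png')[120:290,170:390]
a=cv2.resize(t,(560,298));b=cv2.resize(s,(388,300))
a=cv2.resize(t,(500,266),interpolation=cv2.INTER_CUBIC);b=cv2.resize(s,(427,330),interpolation=cv2.INTER_CUBIC)
c=np.zeros((600,500,3),np.uint8);c[:266]=a;c[268:598,:427]=b;cv2.imwrite('pics/vb.png',c)"
```

```text
(no output)
```

View pics/vb.png

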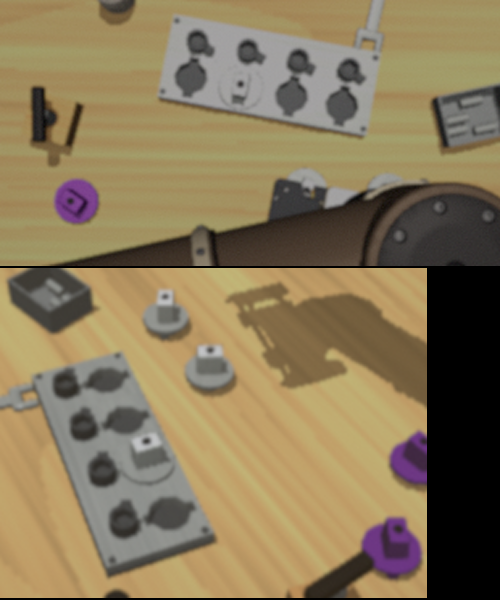

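The pictures confirm bushing 1 is home in pocket 2, with the flange flat at (147,460) in the lower panel. The other two greys, at (208,368) and (165,315), are undisturbed. Next is bushing 2.

```bash
python3 -c "
from h import *
go(.4881,-.0518,.260,-24)"
```

```text
shift [ 0.0376 -0.0474  0.1387] turn [-0.1 -0.  14. ]
```

```bash
python3 -m pendant '[[[0.0376,-0.0474,0.05,0,0,14,0.4],[0.0376,-0.0474,0.1,0,0,14,0.4],[0.0376,-0.0474,0.1387,0,0,14,0.4],[0.0376,-0.0474,0.1387,0,0,14,0.4],[0.0376,-0.0474,0.1387,0,0,14,0.4]]]';python3 -m pendant '[[[0,0,0.03,0,0,0,0.4],[0,0,0.05,0,0,0,0.4],[0,0,0.057,0,0,0,0.4],[0,0,0.057,0,0,0,-0.2]]]' 8; python3 -m pendant '[[[0,0,0,0,0,0,-0.7],[0,0,0,0,0,0,-0.7],[0,0,0,0,0,0,-0.7],[0,0,0,0,0,0,-0.7],[0,0,0,0,0,0,-0.7]]]' 8;python3 -m pendant '[[[0,0,0,0,0,0,-0.7],[0,0,0,0,0,0,-0.7],[0,0,0,0,0,0,-0.7]]]' 25; python3 -c "
from h import *
go(.4881,-.0518,.203,-24)"
```

```text
time_s: 11.9
tcp_pos: [0.4921, -0.0496, 0.2579]
eef_rot: [179.8, 0.2, -23.9]
contact_force: [-0.0, 0.3, -0.2]
gripper_width: 0.0613
gripper_force: 0.0
time_s: 12.3
tcp_pos: [0.4929, -0.0496, 0.2032]
eef_rot: [-180.0, -0.1, -23.9]
contact_force: [0.5, -0.8, -0.4]
gripper_width: 0.0574
gripper_force: 0.0
time_s: 12.8
tcp_pos: [0.4924, -0.0496, 0.2024]
eef_rot: [-180.0, -0.0, -23.9]
contact_force: [-0.4, 0.9, 4.8]
gripper_width: 0.0202
gripper_force: 8.0
time_s: 13.1
tcp_pos: [0.4925, -0.0496, 0.2024]
eef_rot: [180.0, -0.0, -23.9]
contact_force: [-1.1, -1.0, 6.5]
gripper_width: 0.0199
gripper_force: 25.0
shift [-0.0031  0.0038 -0.0006] turn [ 0.  -0.   0.1]
```

```bash
python3 -m pendant '[[[0,0,0,0,0,0,-0.3],[0,0,0,0,0,0,-0.3],[0,0,0,0,0,0,-0.3],[-0.0031,0,0,0,0,0,-0.3],[-0.0031,0,0,0,0,0,-0.3]]]' 8; python3 -m pendant '[[[0,0,0,0,0,0,-0.7],[0,0,0,0,0,0,-0.7],[0,0,0,0,0,0,-0.7],[0,0,0,0,0,0,-0.7],[0,0,0,0,0,0,-0.7]]]' 25;python3 -m pendant '[[[0,0,-0.03,0,0,0,-0.7],[0,0,-0.06,0,0,0,-0.7],[0,0,-0.06,0,0,0,-0.7],[0,0,-0.06,0,0,0,-0.7]]]' 25; python3 -c "
from h import *
go(.6161,-.0313,.263,-9.7)"
```

```text
time_s: 13.6
tcp_pos: [0.4892, -0.0482, 0.2019]
eef_rot: [180.0, 0.0, -23.9]
contact_force: [-0.2, -1.3, 0.2]
gripper_width: 0.0308
gripper_force: 0.0
time_s: 14.1
tcp_pos: [0.4896, -0.0483, 0.2021]
eef_rot: [-180.0, -0.0, -23.9]
contact_force: [0.6, 0.5, 0.9]
gripper_width: 0.0199
gripper_force: 25.0
time_s: 14.5
tcp_pos: [0.4894, -0.0483, 0.2624]
eef_rot: [-179.9, -0.0, -23.9]
contact_force: [0.2, -1.0, -1.5]
gripper_width: 0.0199
gripper_force: 25.0
shift [ 0.1089 -0.0669 -0.0005] turn [ -0.1  -0.1 -14.2]
```

```bash
python3 -m pendant '[[[0.1089,-0.0669,0,0,0,-14.2,-0.7],[0.1089,-0.0669,0,0,0,-14.2,-0.7],[0.1089,-0.0669,0,0,0,-14.2,-0.7],[0.1089,-0.0669,0,0,0,-14.2,-0.7]]]';python3 -m pendant '[[[0,0,0,0,0,0,-0.7],[0,0,0,0,0,0,-0.7],[0,0,0,0,0,0,-0.7],[0,0,0,0,0,0,-0.7]]]'; python3 -c "
from h import *
go(.6164,-.0317,.228,-9.8)"
```

```text
time_s: 14.9
tcp_pos: [0.6191, -0.0308, 0.2596]
eef_rot: [179.9, 0.1, -9.7]
contact_force: [-0.8, -0.5, -2.6]
gripper_width: 0.0197
gripper_force: 25.0
time_s: 15.3
tcp_pos: [0.6156, -0.0313, 0.2623]
eef_rot: [-180.0, -0.0, -9.7]
contact_force: [0.1, 0.4, -2.1]
gripper_width: 0.0197
gripper_force: 25.0
shift [0.0008 0.0002 0.0343] turn [-0.  -0.   0.1]
```

```bash
python3 -m pendant '[[[0.0008,0.0002,0.02,0,0,0,-0.7],[0.0008,0.0002,0.034,0,0,0,-0.7],[0.0008,0.0002,0.037,0,0,0,-0.7],[0.0008,0.0002,0.04,0,0,0,-0.7],[0.0008,0.0002,0.04,0,0,0,-0.7]]]';python3 -m pendant '[[[0,0,0.003,0,0,0,-0.7],[0,0,0.005,0,0,0,-0.7],[0,0,0.005,0,0,0,-0.7]]]'
```

```text
time_s: 15.8
tcp_pos: [0.6171, -0.0316, 0.2221]
eef_rot: [180.0, 0.0, -9.7]
contact_force: [0.3, 0.5, -2.5]
gripper_width: 0.0195
gripper_force: 25.0
time_s: 16.1
tcp_pos: [0.6168, -0.0316, 0.2169]
eef_rot: [-180.0, 0.0, -9.7]
contact_force: [-0.6, 0.8, -3.1]
gripper_width: 0.0199
gripper_force: 25.0
```

```bash
python3 -m pendant '[[[0,0,0.003,0,0,0,-0.7],[0,0,0.006,0,0,0,-0.7],[0,0,0.009,0,0,0,-0.7],[0,0,0.009,0,0,0,-0.7]]]'
```

```text
time_s: 16.5
tcp_pos: [0.6168, -0.0316, 0.208]
eef_rot: [180.0, 0.0, -9.7]
contact_force: [-3.3, 0.6, 2.2]
gripper_width: 0.02
gripper_force: 25.0
```

```bash
python3 -m pendant '[[[0,0,0,0,0,0,-0.2],[0,0,0,0,0,0,-0.2],[0,0,0,0,0,0,-0.2],[0,0,-0.05,0,0,0,-0.2],[0,0,-0.1,0,0,0,-0.2]]]';python3 -m pendant '[[[0,0,0,0,0,0,0],[-0.05,-0.05,0,0,0,0,0],[-0.1,-0.1,0,0,0,0,0],[-0.1,-0.15,0,0,0,0,0],[-0.1,-0.15,0,0,0,0,0]]]'; python3 m2.py c .6275,.037,.006 .616,-.032,.006 .484,-.163,0;python3 -c "
import cv2,numpy as np
t=cv2.imread('pics/topc.png')[125:290,90:400];s=cv2.imread('pics/scenec.png')[120:290,170:390]
a=cv2.resize(t,(500,266),interpolation=cv2.INTER_CUBIC);b=cv2.resize(s,(427,330),interpolation=cv2.INTER_CUBIC)
c=np.zeros((600,500,3),np.uint8);c[:266]=a;c[268:598,:427]=b;cv2.imwrite('pics/vc.png',c)"
```

```text
time_s: 17.0
tcp_pos: [0.6168, -0.0317, 0.3077]
eef_rot: [179.9, 0.2, -9.7]
contact_force: [1.8, 0.2, 0.1]
gripper_width: 0.035
gripper_force: 0.0
time_s: 17.5
tcp_pos: [0.5428, 0.1353, 0.3088]
eef_rot: [-179.9, -0.1, -9.7]
contact_force: [1.3, 0.5, 1.1]
gripper_width: 0.0439
gripper_force: 0.0
jig [ 6.449e+02 -3.000e-01 -9.700e+00]
bush [625.1  37.5 171. ] [array([625.6,  36.3, 169. ]), array([625.2,  37.9, 172. ])] score [78, 182]
bush [620.4 -33.1  87. ] [array([602.7, -19.7,  93.1]), array([620.1, -33.6,  86.7])] score [114, 253]
bush [ 483.8 -163.   237.8] [array([ 483.7, -163.3,  238.4]), array([ 484. , -162.5,  239.8])] score [187, 298]
```

View pics/vc.png

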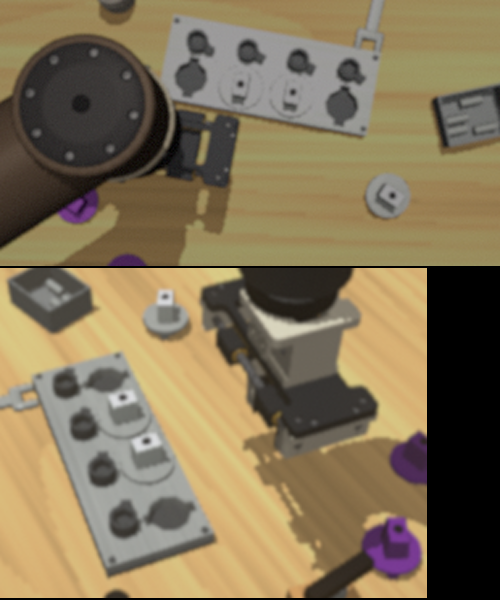

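Both placed bushings lie flat at (123,405) and (147,455) in the lower panel. The third is still at (388,195) in the top panel. I go for it now.

```bash
python3 -m pendant '[[[0,0,0,0,0,0,0.3],[0,0,0,0,0,0,0.3]]]'; python3 -c "
from h import *
go(.4838,-.1635,.262,58.7);print(r.get_state()['joints'])"
```

```text
time_s: 17.8
tcp_pos: [0.5438, 0.1327, 0.3081]
eef_rot: [-180.0, -0.0, -9.7]
contact_force: [-0.1, -0.7, -0.2]
gripper_width: 0.0539
gripper_force: 0.0
shift [-0.0091  0.3021  0.046 ] turn [  0.   -0.  -68.4]
[ 3.37530184e+01  1.45597205e+01 -2.15312772e+01  1.85339563e-03
 -5.39067114e+01  4.65270395e+01]
```

```bash
python3 -m pendant '[[[-0.0091,0.3021,0.03,0,0,-68,0.3],[-0.0091,0.3021,0.03,0,0,-68,0.3],[-0.0091,0.3021,0.03,0,0,-68,0.3],[-0.0091,0.3021,0.03,0,0,-68,0.3],[-0.0091,0.3021,0.03,0,0,-68,0.3]]]';python3 -c "
from h import *
go(.4838,-.1635,.262,58.7)"
```

```text
time_s: 18.3
tcp_pos: [0.4968, -0.0994, 0.2848]
eef_rot: [180.0, -0.0, 31.0]
contact_force: [0.8, -0.2, -0.6]
gripper_width: 0.0571
gripper_force: 0.0
shift [-0.0442  0.0482  0.0228] turn [  0.   -0.  -27.7]
```

```bash
python3 -m pendant '[[[-0.0442,0.0482,0.0228,0,0,-26,0.3],[-0.0442,0.0482,0.0228,0,0,-26,0.3],[-0.0442,0.0482,0.0228,0,0,-26,0.3],[-0.0442,0.0482,0.0228,0,0,-26,0.3]]]';python3 -m pendant '[[[0,0,0,0,0,0,0.3],[0,0,0,0,0,0,0.3],[0,0,0,0,0,0,0.3]]]';python3 -c "
from h import *
go(.4838,-.1635,.2025,58.7)"
```

```text
time_s: 18.7
tcp_pos: [0.4837, -0.1626, 0.2617]
eef_rot: [-180.0, 0.0, 56.7]
contact_force: [-0.3, 1.0, 0.2]
gripper_width: 0.0571
gripper_force: 0.0
time_s: 19.0
tcp_pos: [0.4846, -0.1603, 0.2623]
eef_rot: [180.0, -0.0, 56.7]
contact_force: [-0.0, 1.1, -0.1]
gripper_width: 0.0569
gripper_force: 0.0
shift [-0.0031  0.0011  0.0598] turn [ 0. -0. -2.]
```

```bash
python3 -m pendant '[[[-0.0031,0.0011,0.03,0,0,-2,0.3],[-0.0031,0.0011,0.05,0,0,-2,0.3],[-0.0031,0.0011,0.0598,0,0,-2,0.3],[-0.0031,0.0011,0.0598,0,0,-2,0.3],[-0.0031,0.0011,0.0598,0,0,-2,-0.3]]]' 8; python3 -m pendant '[[[0,0,0,0,0,0,-0.7],[0,0,0,0,0,0,-0.7],[0,0,0,0,0,0,-0.7],[0,0,0,0,0,0,-0.7],[0,0,0,0,0,0,-0.7]]]' 8;python3 -m pendant '[[[0,0,0,0,0,0,-0.7],[0,0,0,0,0,0,-0.7]]]' 25;python3 -c "
from h import *
go(.4838,-.1635,.2025,58.7)"
python3 -m pendant '[[[0,0,-0.03,0,0,0,-0.7],[0,0,-0.06,0,0,0,-0.7],[0,0,-0.06,0,0,0,-0.7],[0,0,-0.06,0,0,0,-0.7]]]' 25; python3 -c "
from h import *
go(.6048,-.1007,.262,-9.8)"
```

```text
time_s: 19.5
tcp_pos: [0.4841, -0.1636, 0.2027]
eef_rot: [180.0, -0.0, 58.8]
contact_force: [0.1, 0.1, -0.5]
gripper_width: 0.0527
gripper_force: 0.0
time_s: 20.0
tcp_pos: [0.4837, -0.1638, 0.2026]
eef_rot: [180.0, -0.0, 58.8]
contact_force: [0.4, 0.6, 3.5]
gripper_width: 0.0197
gripper_force: 7.9
time_s: 20.2
tcp_pos: [0.4838, -0.1638, 0.2025]
eef_rot: [180.0, -0.0, 58.8]
contact_force: [-1.0, 0.1, 5.2]
gripper_width: 0.0199
gripper_force: 24.9
shift [ 0.0003 -0.0001  0.    ] turn [ 0.  -0.   0.1]
time_s: 20.6
tcp_pos: [0.4833, -0.1637, 0.2622]
eef_rot: [180.0, -0.0, 58.7]
contact_force: [-0.7, 0.1, -3.0]
gripper_width: 0.0198
gripper_force: 24.9
shift [0.1169 0.0711 0.0003] turn [-0.  -0.1 68.5]
```

```bash
python3 -m pendant '[[[0.1169,0.0711,0,0,0,42.5,-0.7],[0.1169,0.0711,0,0,0,42.5,-0.7],[0.1169,0.0711,0,0,0,42.5,-0.7],[0.1169,0.0711,0,0,0,42.5,-0.7],[0.1169,0.0711,0,0,0,42.5,-0.7]]]';python3 -m pendant '[[[0,0,0,0,0,8,-0.7],[0,0,0,0,0,16,-0.7],[0,0,0,0,0,24,-0.7],[0,0,0,0,0,26,-0.7],[0,0,0,0,0,26,-0.7]]]'; python3 -c "
from h import *
go(.6049,-.1007,.222,-9.8)"
```

```text
time_s: 21.1
tcp_pos: [0.6052, -0.0999, 0.2592]
eef_rot: [-179.9, 0.2, 15.9]
contact_force: [0.3, -0.5, -1.5]
gripper_width: 0.0199
gripper_force: 24.9
time_s: 21.6
tcp_pos: [0.6043, -0.1008, 0.2601]
eef_rot: [180.0, 0.2, -9.8]
contact_force: [-0.4, 1.0, -1.2]
gripper_width: 0.02
gripper_force: 24.9
shift [ 0.0007 -0.0002  0.0381] turn [0.  0.2 0. ]
```

```bash
python3 -m pendant '[[[0.0007,-0.0002,0.02,0,0,0,-0.7],[0.0007,-0.0002,0.034,0,0,0,-0.7],[0.0007,-0.0002,0.038,0,0,0,-0.7],[0.0007,-0.0002,0.04,0,0,0,-0.7],[0.0007,-0.0002,0.04,0,0,0,-0.7]]]';python3 -m pendant '[[[0,0,0.003,0,0,0,-0.7],[0,0,0.005,0,0,0,-0.7],[0,0,0.005,0,0,0,-0.7]]]'
```

```text
time_s: 22.1
tcp_pos: [0.6058, -0.1007, 0.222]
eef_rot: [180.0, 0.0, -9.7]
contact_force: [-0.1, -0.1, -3.2]
gripper_width: 0.0199
gripper_force: 24.9
time_s: 22.4
tcp_pos: [0.6057, -0.1006, 0.2172]
eef_rot: [-180.0, -0.0, -9.8]
contact_force: [-0.4, 1.5, -2.4]
gripper_width: 0.0197
gripper_force: 24.9
```

```bash
python3 -m pendant '[[[0,0,0.003,0,0,0,-0.7],[0,0,0.006,0,0,0,-0.7],[0,0,0.009,0,0,0,-0.7],[0,0,0.009,0,0,0,-0.7]]]'; python3 -m pendant '[[[0,0,0,0,0,0,-0.2],[0,0,0,0,0,0,-0.2],[0,0,0,0,0,0,-0.2],[0,0,-0.05,0,0,0,-0.2],[0,0,-0.1,0,0,0,-0.2]]]';python3 -m pendant '[[[0,-0.05,-0.05,0,0,0,0.3],[0,-0.1,-0.1,0,0,0,0.3],[-0.05,-0.15,-0.1,0,0,0,0.3],[-0.1,-0.2,-0.1,0,0,0,0.3],[-0.15,-0.25,-0.1,0,0,0,0.3]]]';python3 -m pendant '[[[0,0,0,0,0,0,0.3],[0,0,0,0,0,0,0.3],[0,0,0,0,0,0,0.3]]]'
cat > m3.py <<'E'
from h import *
import sys
t=sys.argv[1];I={n:cap(n) for n in("top","scene")}
for n in I:cv2.imwrite(f"pics/{n}{t}.png",I[n][:,:,::-1])
print("screws",screws(I,[.6450,-.0003,np.radians(-9.7)]).tolist())
a=cv2.resize(I["top"][125:290,90:400,::-1],(500,266),interpolation=cv2.INTER_CUBIC);b=cv2.resize(I["scene"][120:325,170:390,::-1],(427,398),interpolation=cv2.INTER_CUBIC)
c=np.zeros((600,500,3),np.uint8);c[:266]=a;c[268:598,:427]=b[:330] if len(sys.argv)<3 else b[68:];cv2.imwrite(f"pics/v{t}.png",c)
E
python3 m3.py d x
```

```text
time_s: 22.8
tcp_pos: [0.6058, -0.1007, 0.2085]
eef_rot: [180.0, -0.0, -9.7]
contact_force: [-1.4, 0.5, 3.4]
gripper_width: 0.0196
gripper_force: 25.0
time_s: 23.3
tcp_pos: [0.6054, -0.1007, 0.3078]
eef_rot: [179.9, 0.2, -9.7]
contact_force: [1.2, -0.6, 0.5]
gripper_width: 0.035
gripper_force: 0.0
time_s: 23.8
tcp_pos: [0.5469, 0.0995, 0.4039]
eef_rot: [-179.9, -0.1, -9.8]
contact_force: [0.4, 0.7, 0.1]
gripper_width: 0.0567
gripper_force: 0.0
time_s: 24.1
tcp_pos: [0.5477, 0.0976, 0.4029]
eef_rot: [180.0, -0.0, -9.8]
contact_force: [-1.0, 0.4, 0.7]
gripper_width: 0.0568
gripper_force: 0.0
screws [[30.0, 27.0, 28.5], [24.0, 20.0, 22.5], [30.5, 25.0, 27.5], [33.5, 28.5, 31.5]]
```

View pics/vd.png

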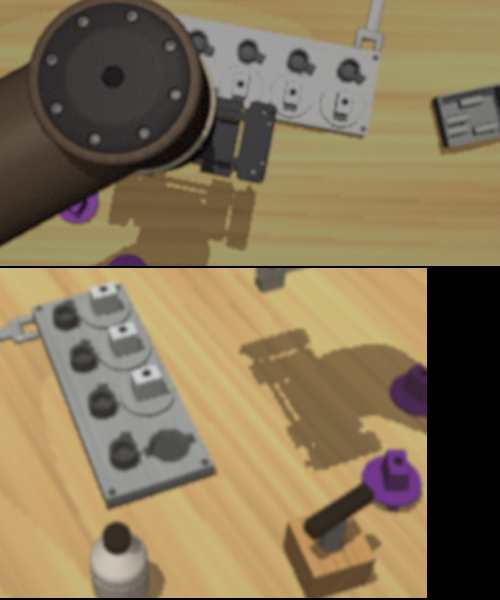

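All three bushings sit flat in pockets 2–4, at (148,385), (123,340) and (105,300) in the lower panel. Next I measure the key handle by its silhouette.

```bash
cat > mk.py <<'E'
from h import *
import sys
def keyfit(I,q0,zt,cams):
    V=np.array([[x,y,z] for x in(-.035,.035) for y in(-.008,.008) for z in(zt+.085,zt+.103)])
    def cost(q,ret=False):
        s=0
        for n in cams:
            k=4;c=proj(n,[[q0[0],q0[1],zt+.095]])[0].astype(int)-40
            g=I[n][c[1]:c[1]+80,c[0]:c[0]+80].astype(np.float32).mean(2);g=cv2.resize(g,None,fx=k,fy=k,interpolation=cv2.INTER_CUBIC)
            hull=cv2.convexHull(((proj(n,place(V,q))-c+.5)*k).astype(np.float32))
            m=np.zeros(g.shape,np.uint8);cv2.fillPoly(m,[np.round(hull*16).astype(np.int32)],1,shift=4)
            D=cv2.dilate(m,np.ones((17,17)))-m
            s+=g[m>0].mean()-g[D>0].mean()
        return s
    S=np.vstack([q0,q0+np.array([.006,0,0]),q0+np.array([0,.006,0]),q0+np.array([0,0,.15])])
    return minimize(cost,q0,method="Nelder-Mead",options=dict(initial_simplex=S,xatol=1e-5,fatol=1e-3)).x
if __name__=="__main__":
    t=sys.argv[1];I={n:cv2.imread(f"pics/{n}{t}.png")[:,:,::-1] for n in("top","scene")};q0=np.array([.5784,.2925,.02])
    for c in(("top",),("scene",),("top","scene")):print(c,W(keyfit(I,q0,.004,c)))
E
python3 mk.py 0
python3 -c "
from h import *
S=cv2.imread('pics/scene0.png')[:,:,::-1];T=cv2.imread('pics/top0.png')[:,:,::-1];G={'scene':grad(S),'top':grad(T)}
for c in G:
  print(c,[W(fit({c:G[c]},[(rect(.06,.06,.05),1),(circ(.029,.05),.3)],[.579,.291,a])) for a in(-.2,-.1,0)])
"
```

```text
('top',) [578.7 291.9   4.9]
('scene',) [576.3 290.8   4. ]
('top', 'scene') [577.6 291.4   4.9]
scene [array([577. , 291. , -11.3]), array([577. , 291. , -11.2]), array([576.9, 291. , -11.3])]
top [array([580.5, 291.3, -17.1]), array([575.6, 286.3,   1.3]), array([575.7, 286.2,   1.2])]
```

```bash
python3 -c "
from h import *
go(.5776,.2908,.330,4)"
```

```text
shift [-0.0039 -0.196   0.0725] turn [  0.    0.  -13.8]
```

```bash
python3 -m pendant '[[[-0.0039,-0.196,0.03,0,0,-13.8,0.3],[-0.0039,-0.196,0.03,0,0,-13.8,0.3],[-0.0039,-0.196,0.0725,0,0,-13.8,0.3],[-0.0039,-0.196,0.0725,0,0,-13.8,0.3],[-0.0039,-0.196,0.0725,0,0,-13.8,0.3]]]';python3 -m pendant '[[[0,0,0,0,0,0,0],[0,0,0,0,0,0,0],[0,0,0,0,0,0,0],[0,0,0,0,0,0,0]]]';python3 -c "
from h import *
go(.5776,.2908,.268,4)"
```

```text
time_s: 24.7
tcp_pos: [0.5774, 0.2939, 0.3261]
eef_rot: [179.9, 0.2, 4.0]
contact_force: [-0.6, -0.5, -0.9]
gripper_width: 0.0569
gripper_force: 0.0
time_s: 25.1
tcp_pos: [0.5771, 0.2905, 0.3317]
eef_rot: [-179.9, -0.1, 4.0]
contact_force: [-0.4, -0.1, -0.4]
gripper_width: 0.0444
gripper_force: 0.0
shift [ 0.0004 -0.0002  0.0637] turn [-0.1 -0.1 -0. ]
```

```bash
python3 -m pendant '[[[0,0,0.03,0,0,0,0],[0,0,0.05,0,0,0,0],[0,0,0.0637,0,0,0,0],[0,0,0.0637,0,0,0,0],[0,0,0.0637,0,0,0,-0.3]]]' 6; python3 -m pendant '[[[0,0,0,0,0,0,-0.8],[0,0,0,0,0,0,-0.8],[0,0,0,0,0,0,-0.8],[0,0,0,0,0,0,-0.8],[0,0,0,0,0,0,-0.8]]]' 6;python3 -m pendant '[[[0,0,0,0,0,0,-0.8],[0,0,0,0,0,0,-0.8]]]' 40;python3 -c "
from h import *
s=r.get_state();print(np.round(s['tcp_pos'],4),s['eef_rot'],s['moment'])"
```

```text
time_s: 25.6
tcp_pos: [0.5772, 0.2917, 0.2677]
eef_rot: [-180.0, -0.0, 4.0]
contact_force: [0.3, -0.6, 0.4]
gripper_width: 0.0402
gripper_force: 0.0
time_s: 26.1
tcp_pos: [0.577, 0.2919, 0.2675]
eef_rot: [-180.0, -0.1, 4.1]
contact_force: [0.0, 0.0, 3.7]
gripper_width: 0.0161
gripper_force: 6.0
time_s: 26.3
tcp_pos: [0.5771, 0.2918, 0.2674]
eef_rot: [-180.0, -0.1, 4.1]
contact_force: [0.7, -1.9, 6.2]
gripper_width: 0.0159
gripper_force: 40.0
[0.5771 0.2918 0.2674] [-1.79990450e+02 -5.39480111e-02  4.06104211e+00] [-0.56181205  0.04950152 -0.01788848]
```

```bash
python3 -m pendant '[[[0,0,-0.02,0,0,0,-0.8],[0,0,-0.04,0,0,0,-0.8],[0,0,-0.06,0,0,0,-0.8],[0,0,-0.075,0,0,0,-0.8],[0,0,-0.075,0,0,0,-0.8]]]';python3 -m pendant '[[[0,0,0,0,0,0,-0.8],[0,0,0,0,0,0,-0.8],[0,0,0,0,0,0,-0.8]]]';cat > mc.py <<'E'
from mk import *
import sys
I={n:cap(n) for n in("top","scene")};t=sys.argv[1]
for n in I:cv2.imwrite(f"pics/{n}{t}.png",I[n][:,:,::-1])
s=r.get_state();zt=s["tcp_pos"][2]-.2634
print("scene",W(keyfit(I,np.array([s["tcp_pos"][0],s["tcp_pos"][1],np.radians(s["eef_rot"][2])]),zt,("scene",))))
c=proj("scene",[s["tcp_pos"]-[0,0,.22]])[0].astype(int);k=5;im=I["scene"][max(c[1]-50,0):c[1]+60,max(c[0]-60,0):c[0]+60,::-1]
im=cv2.resize(im,None,fx=k,fy=k,interpolation=cv2.INTER_CUBIC);o=(max(c[0]-60,0),max(c[1]-50,0))
hexa=lambda z:(poly([(.00981*np.cos(a),.00981*np.sin(a)) for a in np.arange(6)*np.pi/3],z,6),1)
draw(im,"scene",[hexa(zt),hexa(zt+.085)]+handle(zt),[s["tcp_pos"][0],s["tcp_pos"][1],np.radians(s["eef_rot"][2])],k,o)
cv2.imwrite(f"pics/v{t}.png",im);go(.6773,.0288,.330,-2.2)
E
python3 mc.py e
```

```text
time_s: 26.8
tcp_pos: [0.577, 0.2921, 0.3433]
eef_rot: [-179.9, -0.1, 4.1]
contact_force: [0.6, 0.5, -2.9]
gripper_width: 0.0161
gripper_force: 40.0
time_s: 27.1
tcp_pos: [0.5766, 0.2916, 0.3404]
eef_rot: [179.9, 0.1, 4.0]
contact_force: [1.0, 0.2, -2.1]
gripper_width: 0.0159
gripper_force: 40.0
scene [574.4 290.4   6.1]
shift [0.0818 0.2693 0.011 ] turn [0.1 0.1 6.2]
```

View pics/ve.png

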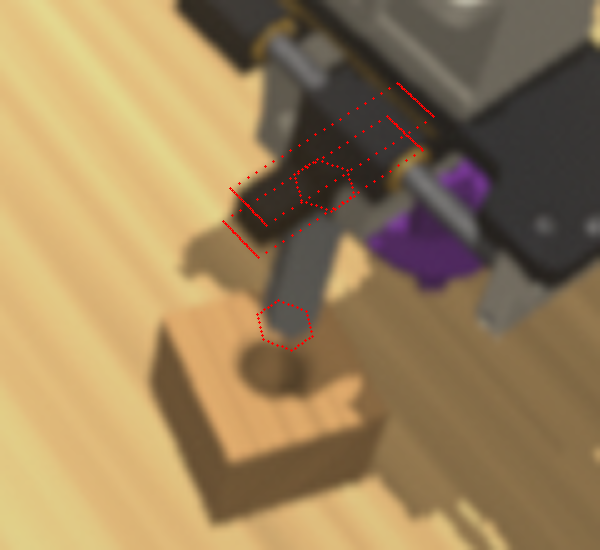

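The key is held upright with its tip at (290,325), above its block whose hole is at (272,368), close to the model. I carry it to screw 2.

```bash
python3 -m pendant '[[[0.0818,0.2693,0,0,0,6.2,-0.8],[0.0818,0.2693,0,0,0,6.2,-0.8],[0.0818,0.2693,0,0,0,6.2,-0.8],[0.0818,0.2693,0,0,0,6.2,-0.8],[0.0818,0.2693,0,0,0,6.2,-0.8]]]';python3 -m pendant '[[[0.002,0.025,0,0,0,0,-0.8],[0.002,0.025,0,0,0,0,-0.8],[0.002,0.025,0,0,0,0,-0.8],[0.002,0.025,0,0,0,0,-0.8]]]';python3 -c "
from h import *
go(.6773,.0288,.310,-2.2)"
```

```text
time_s: 27.7
tcp_pos: [0.6666, 0.0565, 0.3415]
eef_rot: [180.0, 0.0, -2.1]
contact_force: [0.5, -0.3, -2.7]
gripper_width: 0.0155
gripper_force: 40.0
time_s: 28.1
tcp_pos: [0.6672, 0.0338, 0.3416]
eef_rot: [-180.0, 0.0, -2.1]
contact_force: [-0.3, -0.3, -3.2]
gripper_width: 0.0158
gripper_force: 40.0
shift [0.0103 0.0046 0.0316] turn [-0.   0.   0.1]
```

```bash
python3 -m pendant '[[[0.0103,0.0046,0.01,0,0,0,-0.8],[0.0103,0.0046,0.025,0,0,0,-0.8],[0.0103,0.0046,0.0316,0,0,0,-0.8],[0.0103,0.0046,0.0316,0,0,0,-0.8],[0.0103,0.0046,0.0316,0,0,0,-0.8]]]';cat > mz.py <<'E'
# check tip over socket in the two views: model hexagon of the tip, ring of the screw head
from h import *
import sys
s=r.get_state();I={n:cap(n) for n in("top","scene")};zt=s["tcp_pos"][2]-.2634;k=6;n="scene"
c=proj(n,[s["tcp_pos"]-[0,0,.25]])[0].astype(int);o=(c[0]-50,c[1]-45)
im=cv2.resize(I[n][o[1]:o[1]+90,o[0]:o[0]+100,::-1],None,fx=k,fy=k,interpolation=cv2.INTER_CUBIC)
hexa=lambda z:(poly([(.00981*np.cos(a),.00981*np.sin(a)) for a in np.arange(6)*np.pi/3],z,6),1)
q=[s["tcp_pos"][0],s["tcp_pos"][1],np.radians(s["eef_rot"][2])]
draw(im,n,[hexa(zt)],q,k,o);draw(im,n,[(circ(.03,.038),1)],[float(sys.argv[2]),float(sys.argv[3]),0],k,o,(0,255,0));cv2.imwrite(f"pics/v{sys.argv[1]}.png",im)
E
python3 mz.py f .6773 .0288
```

```text
time_s: 28.6
tcp_pos: [0.6773, 0.0285, 0.3098]
eef_rot: [180.0, 0.0, -2.1]
contact_force: [0.6, 0.3, -2.3]
gripper_width: 0.0157
gripper_force: 40.0
```

View pics/vf.png

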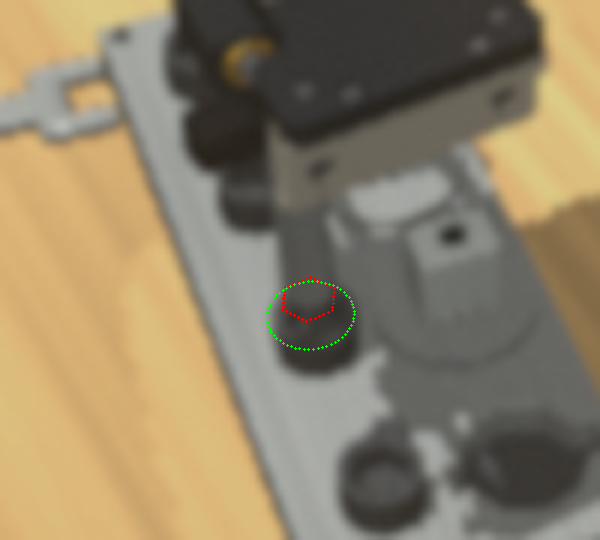

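The tip at (308,300) stands over the screw-2 head centred near (315,320). I lower it, watching the force.

```bash
python3 -m pendant '[[[0,0,0.004,0,0,0,-0.8],[0,0,0.008,0,0,0,-0.8],[0,0,0.011,0,0,0,-0.8],[0,0,0.011,0,0,0,-0.8]]]';python3 -m pendant '[[[0,0,0.001,0,0,0,-0.8],[0,0,0.003,0,0,0,-0.8],[0,0,0.003,0,0,0,-0.8]]]'
```

```text
time_s: 29.1
tcp_pos: [0.6771, 0.0282, 0.2985]
eef_rot: [180.0, 0.1, -2.2]
contact_force: [-0.6, -0.1, -3.0]
gripper_width: 0.0158
gripper_force: 40.0
time_s: 29.4
tcp_pos: [0.6773, 0.0284, 0.2963]
eef_rot: [-180.0, -0.0, -2.2]
contact_force: [-0.7, 0.8, -0.6]
gripper_width: 0.0159
gripper_force: 40.0
```

```bash
python3 -m pendant '[[[0,0,0.002,0,0,0,-0.8],[0,0,0.004,0,0,0,-0.8],[0,0,0.006,0,0,0,-0.8],[0,0,0.006,0,0,0,-0.8]]]';python3 -m pendant '[[[0,0,0.0005,0,0,0,-0.8],[0,0,0.001,0,0,0,-0.8],[0,0,0.0015,0,0,0,-0.8],[0,0,0.0015,0,0,0,-0.8]]]'
```

```text
time_s: 29.8
tcp_pos: [0.6772, 0.0285, 0.2897]
eef_rot: [-180.0, 0.0, -2.2]
contact_force: [-2.3, 2.3, -2.9]
gripper_width: 0.0156
gripper_force: 40.0
time_s: 30.2
tcp_pos: [0.6774, 0.0284, 0.2895]
eef_rot: [-180.0, -0.0, -2.1]
contact_force: [-4.1, 4.6, 5.3]
gripper_width: 0.016
gripper_force: 40.0
```

It is bottomed at the expected depth (TCP 0.2895 m) with about 8 N of upward reaction. Now I turn it clockwise.

```bash
python3 -m pendant '[[[0,0,0.0005,0,0,0,-0.8],[0,0,0.0005,0,0,8,-0.8],[0,0,0.0005,0,0,16,-0.8],[0,0,0.0005,0,0,24,-0.8],[0,0,0.0005,0,0,32,-0.8]]]';python3 -m pendant '[[[0,0,0,0,0,8,-0.8],[0,0,0,0,0,16,-0.8],[0,0,0,0,0,24,-0.8],[0,0,0,0,0,30,-0.8],[0,0,0,0,0,30,-0.8]]]';python3 -c "
from h import *
s=r.get_state();print(s['moment'],s['eef_rot'])"
```

```text
time_s: 30.7
tcp_pos: [0.6776, 0.0284, 0.2894]
eef_rot: [-179.9, -0.1, -34.5]
contact_force: [-3.5, 4.7, 5.6]
gripper_width: 0.0157
gripper_force: 40.0
time_s: 31.2
tcp_pos: [0.6776, 0.0284, 0.2895]
eef_rot: [-179.9, -0.0, -64.3]
contact_force: [-3.1, 3.4, 5.4]
gripper_width: 0.016
gripper_force: 40.0
[ 1.6596018   1.57281395 -0.05252261] [-1.79903869e+02 -2.98566384e-02 -6.43456607e+01]
```

```bash
python3 -m pendant '[[[0,0,0,0,0,4,-0.8],[0,0,0,0,0,8,-0.8],[0,0,0,0,0,8,-0.8]]]';python3 -c "
from h import *
s=r.get_state();print(s['moment'],s['eef_rot'])"; python3 -m pendant '[[[0,0,0,0,0,3,-0.8],[0,0,0,0,0,6,-0.8],[0,0,0,0,0,6,-0.8]]]';python3 -c "
from h import *
s=r.get_state();print(s['moment'],s['eef_rot'])"
```

```text
time_s: 31.5
tcp_pos: [0.6777, 0.0284, 0.2895]
eef_rot: [-179.9, -0.0, -72.3]
contact_force: [-3.3, 2.5, 6.8]
gripper_width: 0.0158
gripper_force: 40.0
[ 1.761657    1.58734479 -0.0284924 ] [-1.79890800e+02 -1.92084201e-02 -7.22686167e+01]
time_s: 31.8
tcp_pos: [0.6777, 0.0285, 0.2894]
eef_rot: [-179.9, -0.0, -78.2]
contact_force: [-3.0, 4.4, 6.0]
gripper_width: 0.0157
gripper_force: 40.0
[1.85160625 1.46931216 0.0394047 ] [-1.79892335e+02 -2.40056044e-03 -7.82336941e+01]
```

```bash
python3 -m pendant '[[[0,0,0,0,0,2,-0.8],[0,0,0,0,0,4,-0.8],[0,0,0,0,0,4,-0.8]]]';python3 -c "
from h import *
s=r.get_state();print(s['moment'],s['eef_rot'])"; python3 m3.py g
```

```text
time_s: 32.1
tcp_pos: [0.6776, 0.0285, 0.2894]
eef_rot: [-179.9, 0.0, -82.2]
contact_force: [-2.5, 4.1, 5.0]
gripper_width: 0.0153
gripper_force: 40.0
[2.04287456 1.56587695 0.05681338] [-1.79893766e+02  8.65670198e-03 -8.21928026e+01]
screws [[90.0, 36.0, 33.5], [10.5, 3.0, 6.0], [30.0, -3.5, 3.0], [34.0, 56.0, 35.0]]
```

```bash
python3 -m pendant '[[[0,0,0,0,0,2,-0.8],[0,0,0,0,0,4,-0.8],[0,0,0,0,0,4,-0.8]]]';python3 -c "
from h import *
s=r.get_state();print(s['moment'],s['eef_rot'])";python3 -m pendant '[[[0,0,0,0,0,2,-0.8],[0,0,0,0,0,4,-0.8],[0,0,0,0,0,4,-0.8]]]';python3 -c "
from h import *
s=r.get_state();print(s['moment'],s['eef_rot'])"; python3 -c "
from h import *
s=r.get_state();S=r.capture('scene');T=r.capture('top');k=5
c=proj('scene',[[.64,.02,.03]])[0].astype(int);a=cv2.resize(S[c[1]-50:c[1]+60,c[0]-60:c[0]+60,::-1],None,fx=k,fy=k,interpolation=cv2.INTER_CUBIC);cv2.imwrite('pics/vh.png',a)"
```

```text
time_s: 32.5
tcp_pos: [0.6776, 0.0285, 0.2894]
eef_rot: [-179.9, 0.0, -86.2]
contact_force: [-3.7, 4.3, 6.0]
gripper_width: 0.0154
gripper_force: 40.0
[1.92303381 1.5855052  0.16574298] [-1.79897441e+02  1.08380204e-02 -8.61805302e+01]
time_s: 32.8
tcp_pos: [0.6776, 0.0285, 0.2895]
eef_rot: [-179.9, 0.0, -90.2]
contact_force: [-3.1, 4.5, 7.0]
gripper_width: 0.0159
gripper_force: 40.0
[1.9751305  1.60058459 0.23030476] [-1.79900391e+02  1.33990928e-02 -9.01723303e+01]
```

View pics/vh.png

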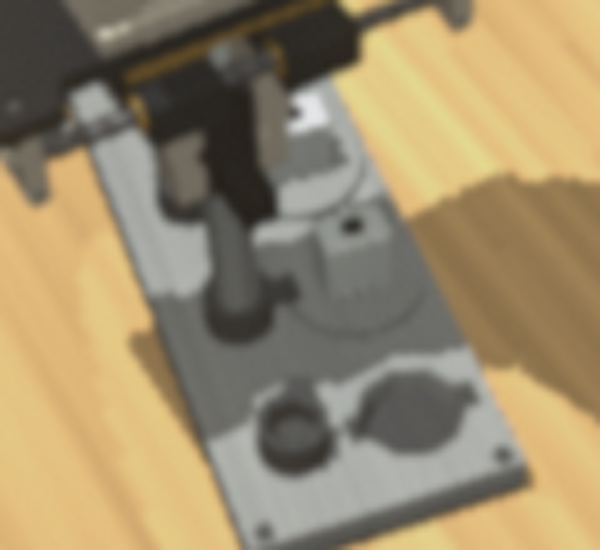

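The tab at (285,290) now points at the bushing and the torque is climbing, so screw 2 is at its stop. I ease off within the play, lift out and move to screw 3.

```bash
python3 -m pendant '[[[0,0,0,0,0,-6,-0.8],[0,0,-0.001,0,0,-11,-0.8],[0,0,-0.001,0,0,-11,-0.8]]]';python3 -m pendant '[[[0,0,-0.005,0,0,0,-0.8],[0,0,-0.01,0,0,0,-0.8],[0,0,-0.02,0,0,0,-0.8],[0,0,-0.04,0,0,0,-0.8],[0,0,-0.04,0,0,0,-0.8]]]';python3 -m pendant '[[[0,0,0,0,0,0,-0.8],[0,0,0,0,0,0,-0.8]]]';python3 -c "
from h import *
s=r.get_state();print(s['moment'])
go(.6664,-.0402,.330,-67.2)"
```

```text
time_s: 33.2
tcp_pos: [0.6775, 0.0285, 0.2895]
eef_rot: [-179.9, 0.0, -79.1]
contact_force: [-2.7, 3.3, 0.8]
gripper_width: 0.0159
gripper_force: 40.0
time_s: 33.7
tcp_pos: [0.6786, 0.0278, 0.3339]
eef_rot: [-179.6, -0.1, -79.2]
contact_force: [0.6, -0.5, -2.3]
gripper_width: 0.0153
gripper_force: 40.0
time_s: 33.9
tcp_pos: [0.677, 0.028, 0.3289]
eef_rot: [180.0, -0.0, -79.2]
contact_force: [-0.5, -0.4, -2.7]
gripper_width: 0.0157
gripper_force: 40.0
[ 0.06931774 -0.01109402  0.00526162]
shift [ 0.0649  0.0232 -0.0011] turn [  0.   0. -12.]
```

```bash
python3 -m pendant '[[[0.0649,0.0232,0,0,0,-12,-0.8],[0.0649,0.0232,0,0,0,-12,-0.8],[0.0649,0.0232,0,0,0,-12,-0.8],[0.0649,0.0232,0,0,0,-12,-0.8],[0.0649,0.0232,0,0,0,-12,-0.8]]]';python3 -m pendant '[[[0,0,0.008,0,0,0,-0.8],[0,0,0.02,0,0,0,-0.8],[0,0,0.02,0,0,0,-0.8],[0,0,0.02,0,0,0,-0.8]]]';python3 -c "
from h import *
go(.6664,-.0402,.2985,-67.2)"
```

```text
time_s: 34.4
tcp_pos: [0.6669, -0.0394, 0.3287]
eef_rot: [180.0, 0.0, -67.2]
contact_force: [1.1, -0.4, -2.9]
gripper_width: 0.0156
gripper_force: 40.0
time_s: 34.8
tcp_pos: [0.6666, -0.0396, 0.3082]
eef_rot: [179.9, 0.0, -67.1]
contact_force: [-0.4, 0.1, -3.4]
gripper_width: 0.0155
gripper_force: 40.0
shift [0.0005 0.0005 0.0097] turn [0.1 0.  0.1]
```

```bash
python3 -m pendant '[[[0.0005,0.0005,0.003,0,0,0,-0.8],[0.0005,0.0005,0.007,0,0,0,-0.8],[0.0005,0.0005,0.0097,0,0,0,-0.8],[0.0005,0.0005,0.0097,0,0,0,-0.8]]]';python3 -m pendant '[[[0,0,0.001,0,0,0,-0.8],[0,0,0.0025,0,0,0,-0.8],[0,0,0.0025,0,0,0,-0.8]]]'
```

```text
time_s: 35.2
tcp_pos: [0.6663, -0.0406, 0.299]
eef_rot: [180.0, 0.0, -67.2]
contact_force: [-0.2, -0.6, -2.7]
gripper_width: 0.0156
gripper_force: 40.0
time_s: 35.5
tcp_pos: [0.6665, -0.0405, 0.2969]
eef_rot: [180.0, 0.0, -67.2]
contact_force: [0.5, 0.3, -2.6]
gripper_width: 0.0158
gripper_force: 40.0
```

```bash
python3 -m pendant '[[[0,0,0.002,0,0,0,-0.8],[0,0,0.004,0,0,0,-0.8],[0,0,0.006,0,0,0,-0.8],[0,0,0.006,0,0,0,-0.8]]]';python3 -m pendant '[[[0,0,0.001,0,0,0,-0.8],[0,0,0.002,0,0,0,-0.8],[0,0,0.003,0,0,0,-0.8],[0,0,0.003,0,0,0,-0.8]]]';python3 -c "
from h import *
s=r.get_state();print(s['moment'])"
```

```text
time_s: 35.9
tcp_pos: [0.6663, -0.0404, 0.2904]
eef_rot: [180.0, 0.0, -67.2]
contact_force: [-1.4, 1.3, -3.3]
gripper_width: 0.0158
gripper_force: 40.0
time_s: 36.3
tcp_pos: [0.6665, -0.0406, 0.2894]
eef_rot: [-180.0, -0.0, -67.1]
contact_force: [-5.0, 3.0, 8.3]
gripper_width: 0.0157
gripper_force: 40.0
[0.94259088 2.26946211 0.02041748]
```

Screw 3 is bottomed at the same depth. I turn it clockwise.

```bash
python3 -m pendant '[[[0,0,0,0,0,8,-0.8],[0,0,0,0,0,16,-0.8],[0,0,0,0,0,24,-0.8],[0,0,0,0,0,32,-0.8],[0,0,0,0,0,40,-0.8]]]';python3 -m pendant '[[[0,0,0,0,0,8,-0.8],[0,0,0,0,0,16,-0.8],[0,0,0,0,0,24,-0.8],[0,0,0,0,0,30,-0.8],[0,0,0,0,0,30,-0.8]]]';python3 -c "
from h import *
s=r.get_state();print(s['moment'],s['eef_rot'])";python3 -m pendant '[[[0,0,0,0,0,4,-0.8],[0,0,0,0,0,8,-0.8],[0,0,0,0,0,8,-0.8]]]';python3 -c "
from h import *
s=r.get_state();print(s['moment'],s['eef_rot'])"
```

```text
time_s: 36.8
tcp_pos: [0.6665, -0.0405, 0.2895]
eef_rot: [-180.0, 0.0, -107.5]
contact_force: [-5.9, 2.7, 8.3]
gripper_width: 0.0157
gripper_force: 40.0
time_s: 37.3
tcp_pos: [0.6665, -0.0403, 0.2895]
eef_rot: [-180.0, 0.0, -137.3]
contact_force: [-5.0, 2.8, 8.0]
gripper_width: 0.0154
gripper_force: 40.0
[1.31189998 2.22102956 0.00816956] [-1.79963265e+02  4.47519892e-02 -1.37338351e+02]
time_s: 37.6
tcp_pos: [0.6665, -0.0403, 0.2895]
eef_rot: [-180.0, 0.0, -145.3]
contact_force: [-5.1, 3.0, 8.1]
gripper_width: 0.0154
gripper_force: 40.0
[1.4229152  2.22947881 0.16567492] [-1.79971679e+02  4.77176586e-02 -1.45252471e+02]
```

```bash
python3 -m pendant '[[[0,0,0,0,0,2,-0.8],[0,0,0,0,0,4,-0.8],[0,0,0,0,0,4,-0.8]]]';python3 -c "
from h import *
s=r.get_state();print(s['moment'],s['eef_rot'])";python3 -m pendant '[[[0,0,0,0,0,-6,-0.8],[0,0,-0.001,0,0,-11,-0.8],[0,0,-0.001,0,0,-11,-0.8]]]';python3 -m pendant '[[[0,0,-0.005,0,0,0,-0.8],[0,0,-0.01,0,0,0,-0.8],[0,0,-0.02,0,0,0,-0.8],[0,0,-0.04,0,0,0,-0.8],[0,0,-0.04,0,0,0,-0.8]]]';python3 -m pendant '[[[0,0,0,0,0,-8,-0.8],[0,0,0,0,0,-16,-0.8],[0,0,0,0,0,-24,-0.8],[0,0,0,0,0,-32,-0.8],[0,0,0,0,0,-40,-0.8]]]';python3 -c "
from h import *
s=r.get_state();print(s['moment'])
go(.6555,-.1096,.330,-71.2)"
```

```text
time_s: 37.9
tcp_pos: [0.6666, -0.0403, 0.2894]
eef_rot: [-180.0, 0.1, -149.2]
contact_force: [-4.3, 2.7, 7.3]
gripper_width: 0.0158
gripper_force: 40.0
[1.30014394 2.06085817 0.24060392] [-1.79967059e+02  5.55150107e-02 -1.49169592e+02]
time_s: 38.2
tcp_pos: [0.6664, -0.0403, 0.2895]
eef_rot: [180.0, 0.0, -138.1]
contact_force: [-3.1, 2.7, 4.2]
gripper_width: 0.0161
gripper_force: 40.0
time_s: 38.7
tcp_pos: [0.6681, -0.0407, 0.3338]
eef_rot: [-179.7, 0.3, -138.1]
contact_force: [0.9, -0.1, -2.2]
gripper_width: 0.0154
gripper_force: 40.0
time_s: 39.2
tcp_pos: [0.6668, -0.0407, 0.3296]
eef_rot: [-179.9, 0.0, -97.9]
contact_force: [0.8, -0.1, -2.3]
gripper_width: 0.0157
gripper_force: 40.0
[ 0.11693764 -0.041851   -0.01705982]
shift [ 0.0698  0.0017 -0.0004] turn [ -0.1  -0.  -26.7]
```

```bash
python3 -m pendant '[[[0.0698,0.0017,0,0,0,-26.7,-0.8],[0.0698,0.0017,0,0,0,-26.7,-0.8],[0.0698,0.0017,0,0,0,-26.7,-0.8],[0.0698,0.0017,0,0,0,-26.7,-0.8],[0.0698,0.0017,0,0,0,-26.7,-0.8]]]';python3 -m pendant '[[[0,0,0.008,0,0,0,-0.8],[0,0,0.02,0,0,0,-0.8],[0,0,0.02,0,0,0,-0.8],[0,0,0.02,0,0,0,-0.8]]]';python3 -c "
from h import *
go(.6555,-.1096,.2985,-71.2)"
```

```text
time_s: 39.7
tcp_pos: [0.6551, -0.1094, 0.3293]
eef_rot: [-180.0, -0.0, -71.7]
contact_force: [0.1, 0.5, -2.8]
gripper_width: 0.0156
gripper_force: 40.0
time_s: 40.1
tcp_pos: [0.6549, -0.1091, 0.308]
eef_rot: [179.9, 0.0, -71.5]
contact_force: [0.7, 0.1, -2.5]
gripper_width: 0.0155
gripper_force: 40.0
shift [ 0.0007 -0.0005  0.0095] turn [ 0.1  0.  -0.3]
```

```bash
python3 -m pendant '[[[0.0007,-0.0005,0.003,0,0,0,-0.8],[0.0007,-0.0005,0.007,0,0,0,-0.8],[0.0007,-0.0005,0.0095,0,0,0,-0.8],[0.0007,-0.0005,0.0095,0,0,0,-0.8]]]';python3 -m pendant '[[[0,0,0.001,0,0,0,-0.8],[0,0,0.0025,0,0,0,-0.8],[0,0,0.0025,0,0,0,-0.8]]]'
```

```text
time_s: 40.5
tcp_pos: [0.6555, -0.1099, 0.2989]
eef_rot: [180.0, 0.0, -71.5]
contact_force: [-0.3, 0.4, -3.0]
gripper_width: 0.0158
gripper_force: 40.0
time_s: 40.8
tcp_pos: [0.6555, -0.1097, 0.2972]
eef_rot: [180.0, 0.0, -71.5]
contact_force: [-2.3, 1.1, 0.8]
gripper_width: 0.0156
gripper_force: 40.0
```

```bash
python3 -m pendant '[[[0,0,0.002,0,0,0,-0.8],[0,0,0.004,0,0,0,-0.8],[0,0,0.004,0,0,0,-0.8]]]';python3 -m pendant '[[[0,0,0.001,0,0,0,-0.8],[0,0,0.003,0,0,0,-0.8],[0,0,0.005,0,0,0,-0.8],[0,0,0.005,0,0,0,-0.8]]]';python3 -c "
from h import *
s=r.get_state();print(s['moment'])"
```

```text
time_s: 41.1
tcp_pos: [0.6551, -0.1097, 0.2923]
eef_rot: [179.9, 0.0, -71.5]
contact_force: [-2.1, 2.0, -1.4]
gripper_width: 0.0155
gripper_force: 40.0
time_s: 41.5
tcp_pos: [0.6557, -0.11, 0.2894]
eef_rot: [-180.0, -0.1, -71.4]
contact_force: [-5.7, 2.3, 9.5]
gripper_width: 0.0157
gripper_force: 40.0
[1.18181666 2.80294889 0.01281627]
```

Screw 4 is bottomed. I turn it clockwise.

```bash
python3 -m pendant '[[[0,0,0,0,0,8,-0.8],[0,0,0,0,0,16,-0.8],[0,0,0,0,0,24,-0.8],[0,0,0,0,0,32,-0.8],[0,0,0,0,0,40,-0.8]]]';python3 -m pendant '[[[0,0,0,0,0,8,-0.8],[0,0,0,0,0,16,-0.8],[0,0,0,0,0,24,-0.8],[0,0,0,0,0,30,-0.8],[0,0,0,0,0,30,-0.8]]]';python3 -m pendant '[[[0,0,0,0,0,4,-0.8],[0,0,0,0,0,8,-0.8],[0,0,0,0,0,8,-0.8]]]';python3 -c "
from h import *
s=r.get_state();print(s['moment'],s['eef_rot'])"
```

```text
time_s: 42.0
tcp_pos: [0.6556, -0.1101, 0.2894]
eef_rot: [-180.0, -0.0, -111.8]
contact_force: [-5.9, 3.1, 9.7]
gripper_width: 0.0158
gripper_force: 40.0
time_s: 42.5
tcp_pos: [0.6555, -0.1098, 0.2894]
eef_rot: [-180.0, 0.0, -141.6]
contact_force: [-6.2, 3.5, 9.8]
gripper_width: 0.0161
gripper_force: 40.0
time_s: 42.8
tcp_pos: [0.6556, -0.1098, 0.2894]
eef_rot: [-180.0, 0.0, -149.5]
contact_force: [-6.7, 3.3, 9.2]
gripper_width: 0.0152
gripper_force: 40.0
[1.61273882 2.74332439 0.15891043] [-1.79958560e+02  2.48282378e-02 -1.49546520e+02]
```

```bash
python3 -m pendant '[[[0,0,0,0,0,2,-0.8],[0,0,0,0,0,4,-0.8],[0,0,0,0,0,4,-0.8]]]';python3 -c "
from h import *
s=r.get_state();print(s['moment'],s['eef_rot'])";python3 -m pendant '[[[0,0,0,0,0,-6,-0.8],[0,0,-0.001,0,0,-12,-0.8],[0,0,-0.001,0,0,-12,-0.8]]]';python3 -m pendant '[[[0,0,-0.005,0,0,0,-0.8],[0,0,-0.01,0,0,0,-0.8],[0,0,-0.02,0,0,0,-0.8],[0,0,-0.05,0,0,0,-0.8],[0,0,-0.06,0,0,0,-0.8]]]';python3 -m pendant '[[[0,0,0,0,0,0,-0.8],[0,0,0,0,0,0,-0.8],[0,0,0,0,0,0,-0.8]]]';python3 -c "
from h import *
s=r.get_state();print(s['moment'])
go(.5771,.2918,.345,-141)"
```

```text
time_s: 43.1
tcp_pos: [0.6557, -0.1098, 0.2893]
eef_rot: [-180.0, 0.0, -153.5]
contact_force: [-6.0, 3.2, 8.8]
gripper_width: 0.0155
gripper_force: 40.1
[1.51754105 2.58170172 0.21921745] [-1.79954551e+02  3.28067446e-02 -1.53470751e+02]
time_s: 43.4
tcp_pos: [0.6555, -0.1098, 0.2894]
eef_rot: [180.0, -0.0, -141.2]
contact_force: [-5.1, 3.8, 4.3]
gripper_width: 0.0153
gripper_force: 40.0
time_s: 43.9
tcp_pos: [0.6573, -0.1103, 0.3541]
eef_rot: [-179.7, 0.3, -141.4]
contact_force: [0.5, 0.7, -1.3]
gripper_width: 0.0157
gripper_force: 40.0
time_s: 44.2
tcp_pos: [0.6553, -0.1099, 0.348]
eef_rot: [179.9, -0.1, -141.5]
contact_force: [-1.0, -0.9, -3.0]
gripper_width: 0.0157
gripper_force: 40.0
[ 0.0923706  -0.10519435 -0.01546847]
shift [-0.1891  0.3629  0.0031] turn [ 0.1 -0.1 -0.5]
```

```bash
python3 -m pendant '[[[-0.1891,0.3629,0,0,0,0,-0.8],[-0.1891,0.3629,0,0,0,0,-0.8],[-0.1891,0.3629,0,0,0,0,-0.8],[-0.1891,0.3629,0,0,0,0,-0.8],[-0.1891,0.3629,0,0,0,0,-0.8]]]';python3 -m pendant '[[[0,0,0,0,0,0,-0.8],[0,0,0,0,0,0,-0.8],[0,0,0,0,0,0,-0.8]]]';python3 -c "
from h import *
go(.5771,.2918,.345,-141)"; python3 m3.py i
```

```text
time_s: 44.7
tcp_pos: [0.607, 0.1372, 0.348]
eef_rot: [180.0, -0.1, -141.5]
contact_force: [1.0, 0.5, -2.3]
gripper_width: 0.0157
gripper_force: 40.0
time_s: 45.0
tcp_pos: [0.6078, 0.1351, 0.3482]
eef_rot: [180.0, -0.1, -141.5]
contact_force: [0.6, 0.3, -3.1]
gripper_width: 0.0156
gripper_force: 40.0
shift [-0.0737  0.1417  0.0032] turn [ 0.  -0.1 -0.5]
screws [[68.0, 27.0, 28.5], [82.5, 85.5, 84.0], [83.5, 86.5, 85.0], [83.5, 85.0, 84.0]]
```

View pics/vi.png

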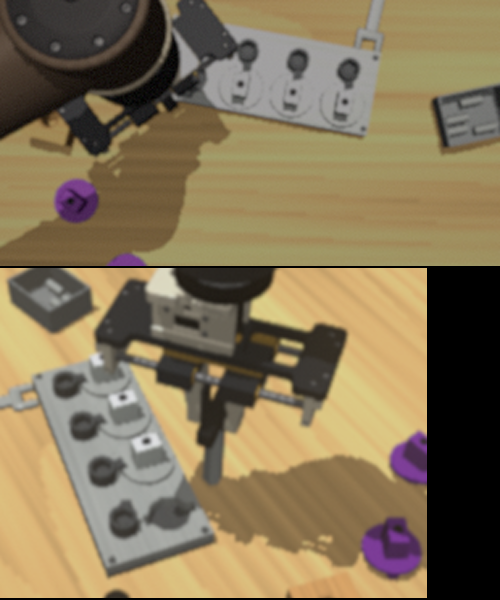

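Tabs 2–4 point at their bushings, with an estimated 84–85° against the 77.3° threshold, and the bushings remain flat. Now I return the key.

```bash
python3 -m pendant '[[[-0.0737,0.1417,0,0,0,0,-0.8],[-0.0737,0.1417,0,0,0,0,-0.8],[-0.0737,0.1417,0,0,0,0,-0.8],[-0.0737,0.1417,0,0,0,0,-0.8],[-0.0737,0.1417,0,0,0,0,-0.8]]]';python3 -m pendant '[[[0,0,0,0,0,0,-0.8],[0,0,0,0,0,0,-0.8],[0,0,0,0,0,0,-0.8]]]';python3 -c "
from h import *
go(.5771,.2918,.320,-141)"
```

```text
time_s: 45.6
tcp_pos: [0.5772, 0.2931, 0.3485]
eef_rot: [180.0, -0.0, -141.4]
contact_force: [0.3, -0.8, -2.1]
gripper_width: 0.0155
gripper_force: 40.0
time_s: 45.9
tcp_pos: [0.5776, 0.2908, 0.3491]
eef_rot: [-180.0, -0.0, -141.6]
contact_force: [0.7, -0.0, -2.8]
gripper_width: 0.0157
gripper_force: 40.0
shift [-0.0002  0.0011  0.0291] turn [-0.  -0.  -0.6]
```

```bash
python3 -m pendant '[[[-0.0002,0.0011,0.02,0,0,0,-0.8],[-0.0002,0.0011,0.033,0,0,0,-0.8],[-0.0002,0.0011,0.038,0,0,0,-0.8],[-0.0002,0.0011,0.04,0,0,0,-0.8],[-0.0002,0.0011,0.04,0,0,0,-0.8]]]';python3 -m pendant '[[[0,0,0.003,0,0,0,-0.8],[0,0,0.006,0,0,0,-0.8],[0,0,0.006,0,0,0,-0.8]]]'
```

```text
time_s: 46.4
tcp_pos: [0.5768, 0.2931, 0.309]
eef_rot: [-180.0, -0.0, -141.5]
contact_force: [-1.4, -0.9, -2.3]
gripper_width: 0.0155
gripper_force: 40.0
time_s: 46.7
tcp_pos: [0.5767, 0.2931, 0.3029]
eef_rot: [-180.0, 0.0, -141.5]
contact_force: [1.2, -2.2, -2.5]
gripper_width: 0.0157
gripper_force: 40.0
```

```bash
python3 -m pendant '[[[0.0005,-0.0006,0.005,0,0,0,-0.8],[0.0005,-0.0006,0.012,0,0,0,-0.8],[0.0005,-0.0006,0.02,0,0,0,-0.8],[0.0005,-0.0006,0.025,0,0,0,-0.8],[0.0005,-0.0006,0.025,0,0,0,-0.8]]]';python3 -m pendant '[[[0,0,0.003,0,0,0,-0.8],[0,0,0.006,0,0,0,-0.8],[0,0,0.009,0,0,0,-0.8],[0,0,0.0105,0,0,0,-0.8],[0,0,0.0105,0,0,0,-0.8]]]'
```

```text
time_s: 47.2
tcp_pos: [0.5766, 0.2925, 0.2768]
eef_rot: [180.0, -0.1, -141.5]
contact_force: [2.2, -0.5, -4.6]
gripper_width: 0.0156
gripper_force: 40.0
time_s: 47.7
tcp_pos: [0.5767, 0.2925, 0.2676]
eef_rot: [-180.0, 0.0, -141.5]
contact_force: [0.6, -0.3, -1.5]
gripper_width: 0.0159
gripper_force: 40.0
```

Back at the bottom height. I release, rise, and step well clear for a final check.

```bash
python3 -m pendant '[[[0,0,0,0,0,0,-0.5],[0,0,0,0,0,0,-0.3],[0,0,0,0,0,0,0],[0,0,0,0,0,0,0],[0,0,0,0,0,0,0]]]';python3 -m pendant '[[[0,0,-0.02,0,0,0,0],[0,0,-0.05,0,0,0,0],[0,0,-0.1,0,0,0,0],[0,0,-0.14,0,0,0,0],[0,0,-0.14,0,0,0,0]]]';python3 -c "
from h import *
go(.30,.45,.42,-141)"
```

```text
time_s: 48.2
tcp_pos: [0.5766, 0.2925, 0.2676]
eef_rot: [180.0, 0.0, -141.5]
contact_force: [-0.0, -0.1, -0.1]
gripper_width: 0.0433
gripper_force: 0.0
time_s: 48.7
tcp_pos: [0.5777, 0.293, 0.4148]
eef_rot: [-179.9, 0.6, -141.4]
contact_force: [-0.8, -0.3, 0.4]
gripper_width: 0.0437
gripper_force: 0.0
shift [ 0.1191  0.296  -0.0068] turn [-0.1  0.6 -0.4]
```

```bash
python3 -m pendant '[[[0.1191,0.296,0,0,0,0,0],[0.1191,0.296,0,0,0,0,0],[0.1191,0.296,0,0,0,0,0],[0.1191,0.296,0,0,0,0,0],[0.1191,0.296,0,0,0,0,0]]]';python3 -m pendant '[[[0.0325,0.08,0,0,0,0,0],[0.0325,0.08,0,0,0,0,0],[0.0325,0.08,0,0,0,0,0],[0.0325,0.08,0,0,0,0,0]]]'; python3 m3.py j x; python3 - <<'E'
from h import *
I={n:cv2.imread(f"pics/{n}j.png")[:,:,::-1] for n in("top","scene")};G={k:grad(v) for k,v in I.items()}
from mk import keyfit
print("key",[W(keyfit(I,np.array([.577,.292,np.radians(a)]),.004,("top","scene"))) for a in(39,)])
for x,y in((.628,.037),(.6168,-.0316),(.6058,-.1007)):print(W(best(G,lift(BUSH,.006),[x,y],[-20,0,20])))
a=cv2.resize(I["scene"][130:325,170:400,::-1],None,fx=3,fy=3,interpolation=cv2.INTER_CUBIC);cv2.imwrite("pics/vk.png",a)
E
```

```text
time_s: 49.2
tcp_pos: [0.3573, 0.4162, 0.4077]
eef_rot: [180.0, 0.0, -141.5]
contact_force: [0.7, 1.4, -0.4]
gripper_width: 0.0439
gripper_force: 0.0
time_s: 49.6
tcp_pos: [0.283, 0.4584, 0.4076]
eef_rot: [180.0, 0.0, -141.3]
contact_force: [1.0, -1.1, 0.3]
gripper_width: 0.0435
gripper_force: 0.0
screws [[30.5, 27.0, 29.0], [82.5, 85.5, 83.5], [83.5, 86.5, 85.0], [83.5, 85.0, 84.0]]
key [array([577.1, 293.4,  38.5])]
[625.   37.4  -9.5]
[617.1 -28.9 -10. ]
[605.6 -96.8 -13.7]
```

View pics/vk.png

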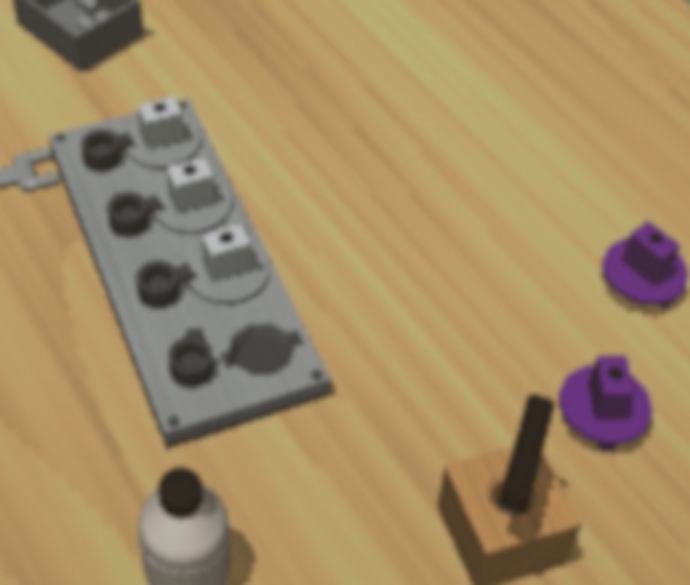

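The final picture shows all three bushings flat at (163,125), (192,190) and (230,255), with their tabs pointing at the flanges. Screw 1 at (193,357) is unturned, the key stands in its block at (515,490), and the oil bottle and spanner look unmoved.

```bash
python3 -c "
from plant import r
print(r.close_job())"
```

```text
the job is handed in; nothing more can be done
None
```

The job is handed in at about 50 s of the 210 s: all three grey bushings present are home in pockets 2–4, with screws 2–4 turned to their stops. Screw 1 is unturned, the key is back in its block, and the oil bottle and spanner look unmoved in the final picture; the verdict itself was not shown to me.

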